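Show the flat smoke-alarm battery to the electrician on the call

TASK

The kitchen smoke alarm has been taken down because it chirps: prise its hinged cover open with the blade of the table knife, swing the cover back until it stands open past upright, and lay the knife down flat on the worktop. Then take the block battery out of the alarm and show its terminals to the electrician on the video call: hold it level, the way up it lay in the alarm, centred on the front lens of the phone on the tripod and at the height of that lens, terminals pointing straight at the lens and about 12 cm away from it. Finish while holding it there, still and in the fingers; do not touch the phone or its tripod, and leave the other things on the worktop where they are.

Things in the scene. Friction and masses are not known exactly. Their poses are not given: they have to be found in the camera images.
- alarm: Smoke alarm, fixed firmly: a flat round grey tray 144 mm across, with a hinged domed off-white cover 140 mm across; 36 mm high when shut. Origin: centre of its underside; x axis towards the hinge, -x towards the prising tab, z up. The tray's flat upper face is 8 mm above the worktop. Between it and the rim of the shut cover is a gap 6 mm high, free for 25 mm inward from the tab's edge.
- cover_tab (a point): Middle of the outer edge, on the underside, of the cover's grey prising tab, 28 mm wide and 3.5 mm thick, which sticks out 7 mm from the cover's rim opposite the hinge. With the cover shut the undersides of tab and rim are 14 mm above the worktop. The point moves with the cover.
- cover_hinge (a point): Middle of the cover's hinge line, 14 mm above the worktop, level with the rim of the shut cover and 148.5 mm from the tab point. Its y axis is the hinge line, level and square to the line to the tab. Turns with the cover. The cover is a hollow shell with a rim 3 mm thick, 19 mm deep inside.
- alarm_cover (a joint): Angle of the alarm's cover, rad: 0 shut, 1.57 upright, 1.95 at its stop. The hinge is stiff and the cover stays at any angle; lifting it at the tab takes about 1 N.
- battery_center (a point): Centre of a blue-green block battery with a white band, 48.5 mm long (+x to the terminals), 26.5 wide (y), 17.5 high (z up), 46 g. Lies loose and flat on the tray's floor under the cover, its length along the hinge line. Long sides free for 35 mm over the middle 30 mm of its length; at its ends a contact block 16 mm high and a low stop, at the corners ribs 6 mm high. Lifts straight out.
- battery_terminals (a point): Middle of the battery's terminal end, between the tips of its two round studs: 24.3 mm from the battery's centre along +x. Same axes as the battery.
- knife_grip (a point): Table knife lying flat, blade along +x, z up, 70 g. This point is half-way up the black handle, 6 mm above its underside, near the balance point. Handle 18 mm wide (y), 12 mm thick, from 70 mm behind this point to 18 mm ahead of it. The flat blade is 17 mm wide and 2 mm thick, at half the handle's height.
- knife_tip (a point): The rounded end of the knife's blade, on its mid plane, 118.5 mm ahead of the grip point. Same axes as the knife.
- lens (a point): Front lens of a phone (72 x 148 x 9 mm) clamped upright on a small black tripod (feet within 62 mm of its column). It is in the middle of the phone's width, 10 mm below its top edge. The lens looks level along -x of this point; y lies across the phone, z is up. Its height above the worktop differs from run to run (190 to 226 mm). The phone keeps its height and place unless pushed.

How it is judged:
By the outcome, as a careful person would: the job done as asked, in the order asked, and still so for the second after the job is handed in, while the arm keeps its last pose, push and grip.
It also fails if it takes over 67 s, if anything falls off the work surface, if the arm or the gripper's body presses on something with over 40 N, if the wrist force passes 120 N, or if a joint passes its speed limit or range.

ROBOT

A 6-joint arm with a two-finger parallel gripper is mounted at the origin on a cart in front of the work surface, level with it; the furniture and walls round the work are solid. World frame = base frame: x ahead of the robot, y to its left, z up, the work surface at z = 0. Lengths are in mm, angles in rad, forces in N, time in s.
With the tool pointing down it reaches from about 275 to 1000 mm from the base axis. Payload 8.4 kg.
Tool frame: the origin (TCP) lies at the very end of the fingers, on their centre line; the grasp point (between the pads) lies 19 mm behind it; z points along the fingers, x is the direction in which the jaws open and shut, and the axes are right-handed (so a half turn about z gives the same grasp; the last joint's range is limited). The gripper opens to 85 mm and grips with 20 to 120 N. Pads are 22 mm wide; open, the fingers measure 114 mm over their backs; the gripper's body (76 mm by 85 mm) begins 54 mm behind the grasp point. The pads swing forward as they close: fully open they stand 13 mm farther back than shut.
Start: joints at [-1.119, 0.353, 1.633, -0, 1.155, -0.002], TCP at [273.989, -561.745, 198.181] pointing down, gripper open.
Joint ranges: [-2.63, 2.63], [-0.92, 2.1], [0.06, 2.66], [-1.3, 4.44], [0, 2.69], [-3.02, 3.02]. Speed limits (rad/s): [2.22, 2.22, 2.79, 3.14, 3.14, 3.14].

INTERFACE

Orientations are given as a 3x3 rotation matrix whose columns are the frame's x, y, z axes.
In Python, from rig import status, optics, order, nets gives the robot as it stands. The module is installed in compiled form; this text tells all that it offers.
- The arm moves only by the tool step_arm, never from a script. Its arguments are lists of equal length, an entry for each row: "travel": the shift along the tool's x, y, z each as a share of 750 mm, from -1 to 1, a list of three; "angular": the turn, a rotation vector about the tool's x, y, z each as a share of pi/2 rad, from -1 to 1, a list of three. In form: {"travel": [[x, y, z], ...], "angular": [[wx, wy, wz], ...]}. A call has 1 to 10 rows; each row is the pose to reach, as a shift and turn from the pose commanded when the call began, along the tool's axes at that moment; what a row does not reach only later rows make up. A row lasts 1/12 s, in which the tool goes at most 41.7 mm and 7.16 degrees, less where a joint would pass 70% of its speed; a pose out of reach is approached as far as the arm can. A call with a number of a shift or a turn outside -1 to 1 is refused whole. A call with a gripper value outside its range is refused whole. "jaw" is the gripper command: -1 is shut, 1 is fully open, values between are in proportion, set as the call begins (left out, the last holds). The fingers move at their own pace and stop on an object; "force" is the grip in N (left out, the last holds). Time passes only in rows, so rows that repeat a pose let the fingers close. It gives the time, the measured TCP pose, the force and the opening at its end, in the units of the state.
- status.get_state(): the state, without advancing time (a new reading comes with each control period).
- optics.snapshot(name): name is "scene" or "top"; returns a dict with "color" (400x640x3 uint8, red, green, blue), "range_z" (400x640 float32, mm along the optical axis (not along the pixel's ray), 0 where there is no reading), "fx", "fy", "cx", "cy" (pixels), "extrinsics" (4x4, takes a point from camera to world coordinates). Camera axes: x right, y down, z forward; pixel columns grow to the right and rows downward; lengths in mm; the calibration is good to about 2 mm. A picture is of the moment at which its call begins.
- order.job_done(): hands the job in, once; it reports no verdict.
Trained networks look in the newest picture that a camera, given by its name, has taken for a name from the list of things; names that differ only in an ending like _2 or _b are one class to them, and where a whole thing is asked for, a point or a joint stands for the part that bears it (a point fixed in the world has none). Each returns a list of dicts, best first, with "confidence" (0 to 1); they miss things now and then, are a little off and sometimes report something else, mostly with a low value. They report only what shows in the picture. A call takes as long as a camera call.
- nets.look_for(camera, query): "location" ([x, y, z] in mm, in world coordinates, good to about 4 mm: the middle of the surface that is visible of it).
- nets.cut_out(camera, query): "mask" (400x640 bool, what is visible of it).
The state is a dict: "t": time; "joint_positions": joint angles; "qvel": joint speeds; "joint_efforts": joint torques, N m; "eef_pos": TCP position; "ee_rot": TCP orientation; "wrist_force": force on the tool from outside, world axes, zero at the start; "torque": the same for the moment, N m; "gripper_width": opening from 0.0 (shut) to 1.0 (fully open).
Only numpy, scipy, OpenCV 4.12 (cv2) and the standard library are available. Lean on these libraries where they do the work, as an engineer would, in place of code of your own. Each camera call takes 0.05 s, during which the arm holds its last target.

## Working session

There is one attempt and no reset: what is moved stays moved. The work goes in short steps, Python scripts to look and compute and a tool call to move; the robot and the scene stay as the last step left them, time stands still between calls to the robot, and variables do not carry over. Pictures are saved under pics/ and viewed, and the job is handed in when it is done.

Besides the shell and the picture viewer there is one more tool, called after ">>>" by a JSON object that holds its "fn" and its "kwargs". step_arm: Moves the arm, as the interface text tells. Shift numbers are shares of 750 mm and turn numbers shares of pi/2 rad, none past 1 either way. Its arguments: {"type":"object","properties":{"travel":{"type":"array","items":{"type":"array","items":{"type":"number","minimum":-1,"maximum":1}}},"angular":{"type":"array","items":{"type":"array","items":{"type":"number","minimum":-1,"maximum":1}}},"jaw":{"type":"number"},"force":{"type":"number"}},"required":["travel","angular"]}

```bash
mkdir -p pics; cat > h.py <<'E'
import numpy as np, cv2
from rig import status, optics, order, nets
np.set_printoptions(precision=4,suppress=True)
def snap(c,name):
    s=optics.snapshot(c); cv2.imwrite(f'pics/{name}.png',s['color'][:,:,::-1]); return s
def pts(s):
    z=s['range_z']; v,u=np.mgrid[0:400,0:640]
    P=np.stack([(u-s['cx'])/s['fx']*z,(v-s['cy'])/s['fy']*z,z],-1)
    E=np.array(s['extrinsics']); return P@E[:3,:3].T+E[:3,3]
E
python3 - <<'E'
from h import *
st=status.get_state(); print(st)
for c in ['scene','top']:
    s=snap(c,c+'0'); print(c,s['fx'],s['fy'],s['cx'],s['cy'],np.array(s['extrinsics']))
    np.savez(f'{c}0.npz',**s)
    for q in ['alarm','cover_tab','cover_hinge','alarm_cover','battery_center','knife_grip','knife_tip','lens']:
        print(q,[(np.round(d['location'],1).tolist(),round(d['confidence'],2)) for d in nets.look_for(c,q)][:3])
print(status.get_state()['t'])
E
```

```text
{'t': 0.0, 'joint_positions': array([-1.1194,  0.3536,  1.6341,  0.    ,  1.1552, -0.0024]), 'qvel': array([-0.0004,  0.0011,  0.    ,  0.0011,  0.    ,  0.0007]), 'joint_efforts': array([  0.0005, -60.5244, -34.206 ,   0.    ,   0.0095,  -0.    ]), 'eef_pos': array([ 273.7566, -561.2723,  197.4668]), 'ee_rot': array([[ 0.4383, -0.8988, -0.0006],
       [-0.8988, -0.4383,  0.0013],
       [-0.0014, -0.    , -1.    ]]), 'wrist_force': array([ 0.5683,  0.0855, -0.419 ]), 'torque': array([ 0.0129, -0.0002, -0.0374]), 'gripper_width': 1.0041449551710013}
scene 496.0733566918506 496.0733566918506 318.7660727910025 200.38478511202965 [[   0.6656   -0.3564    0.6556  -62.4248]
 [  -0.7462   -0.3062    0.5911 -855.7868]
 [  -0.0099   -0.8827   -0.4698  592.1213]
 [   0.        0.        0.        1.    ]]
alarm [([438.4, -404.7, 36.4], 0.77)]
cover_tab [([443.4, -400.1, 30.0], 0.88)]
cover_hinge [([435.1, -400.1, 39.0], 0.75)]
alarm_cover [([436.4, -399.8, 35.3], 0.81)]
battery_center [([434.2, -406.0, 37.0], 0.55)]
knife_grip [([442.2, -192.1, 7.6], 0.77)]
knife_tip [([443.8, -194.9, 9.3], 0.59), ([440.0, -401.2, 34.7], 0.36)]
lens [([658.0, -100.4, 127.2], 0.81)]
top 427.4149056170274 427.4149056170274 319.365901854216 202.89861135568214 [[   0.0112   -0.9965    0.0826  474.7182]
 [  -0.9998   -0.01      0.0147 -295.8509]
 [  -0.0138   -0.0827   -0.9965  998.4474]
 [   0.        0.        0.        1.    ]]
alarm [([452.8, -381.9, 36.8], 0.56)]
cover_tab [([453.9, -389.5, 36.1], 0.71)]
cover_hinge [([460.0, -383.4, 35.4], 0.69)]
alarm_cover [([455.2, -392.1, 37.4], 0.9)]
battery_center []
knife_grip [([476.7, -194.4, 12.2], 0.98)]
knife_tip [([474.1, -189.9, 6.9], 0.8), ([459.9, -384.9, 38.7], 0.47)]
lens [([661.4, -131.5, 151.1], 0.68), ([457.4, -385.8, 36.3], 0.44)]
0.9
```

View pics/scene0.png

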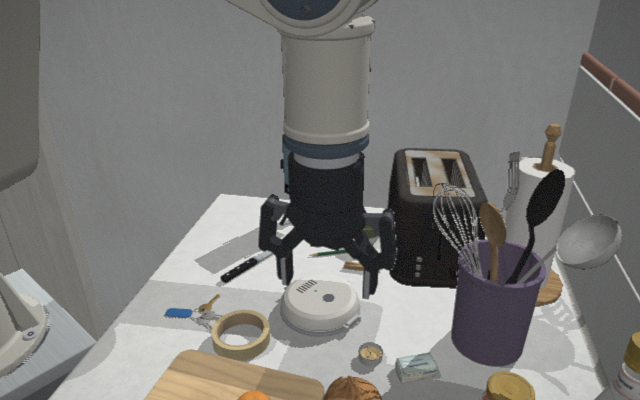

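View pics/top0.png

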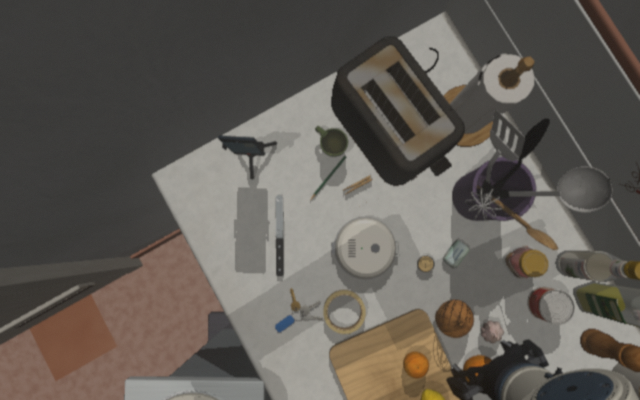

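```bash
python3 - <<'E'
from h import *
t=cv2.imread('pics/top0.png'); s=cv2.imread('pics/scene0.png')
a=cv2.resize(t[200:290,320:410],(540,540),interpolation=3)
b=cv2.resize(s[265:345,265:375],(743,540),interpolation=3)
cv2.imwrite('pics/a.png',a);cv2.imwrite('pics/b.png',b)
cv2.imwrite('pics/c.png',cv2.resize(t[120:290,205:325],None,fx=3.5,fy=3.5,interpolation=3))
E
```

```text
(no output)
```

View pics/a.png

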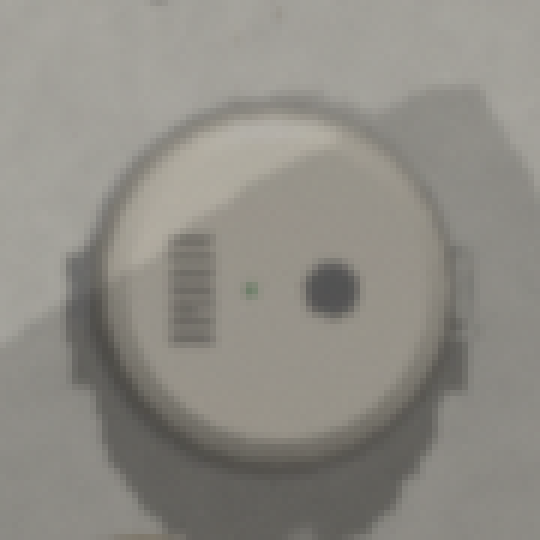

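View pics/b.png

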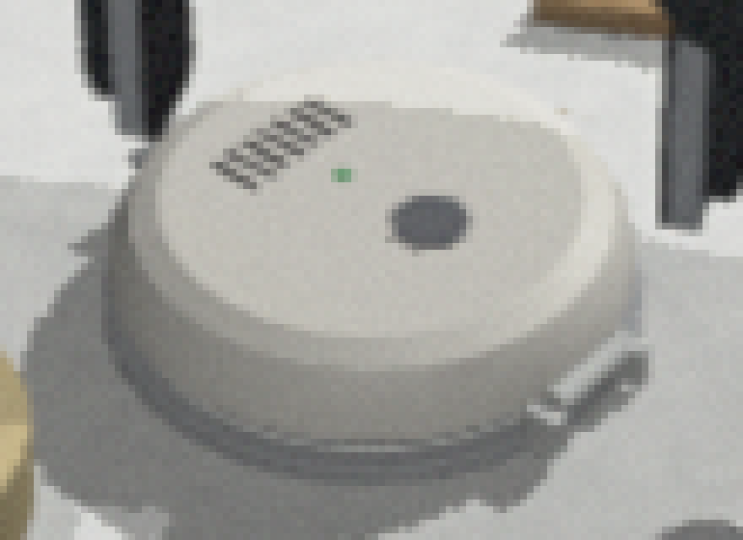

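View pics/c.png

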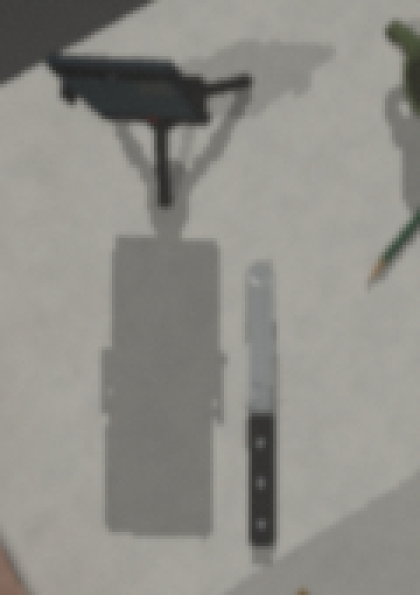

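```bash
python3 - <<'E'
from h import *
def go(p,z):
    st=status.get_state();R=st['ee_rot'];d=np.array(p)-st['eef_pos'];print((R.T@d)/750)
go([330,-130,300],0)
s=dict(np.load('top0.npz'));P=pts(s)
m=nets.cut_out('top','knife_grip')
for d in m[:2]:
    k=d['mask']; print(d['confidence'],k.sum()); q=P[k]; q=q[(q[:,2]<30)&(q[:,2]>-10)]
    c=q[:,:2].mean(0); w,V=np.linalg.eigh(np.cov((q[:,:2]-c).T)); a=V[:,1]; t=(q[:,:2]-c)@a
    print(c,a,t.min(),t.max(), np.percentile(q[:,2],[5,50,95]))
for d in nets.cut_out('top','lens')[:2]:
    k=d['mask']; print(d['confidence'],k.sum()); q=P[k]; print(np.percentile(q,[2,50,98],axis=0))
# alarm surroundings
r=P[200:290,320:410]
c=r[(r[...,2]>30)&(r[...,2]<42)]; print('dome',c.mean(0),len(c))
# profile
z=P[...,2]
for v in [238,242,246,250,254,258,262]:
    print(v,[ (u,int(round(z[v,u]))) for u in list(range(328,340))+list(range(392,402))])
E
```

```text
[-0.4846 -0.3195 -0.1358]
0.8 593
[ 477.8788 -189.4413] [-0.9994 -0.0339] -97.15935311256044 88.27029452834482 [ 5.2069  9.9572 14.6864]
0.9 743
[[ 657.3435 -164.9316   -0.5406]
 [ 659.974  -126.362   152.2677]
 [ 706.3092  -71.861   204.7807]]
dome [ 455.4487 -386.4742   35.8358] 2627
238 [(328, 0), (329, 4), (330, 0), (331, -1), (332, 0), (333, 2), (334, 0), (335, 5), (336, 7), (337, 28), (338, 29), (339, 34), (392, 32), (393, 29), (394, 10), (395, -2), (396, -1), (397, -2), (398, 0), (399, 3), (400, 2), (401, -3)]
242 [(328, -3), (329, 3), (330, 2), (331, 4), (332, 18), (333, 20), (334, 20), (335, 21), (336, 28), (337, 27), (338, 30), (339, 33), (392, 35), (393, 32), (394, 29), (395, 25), (396, 17), (397, 20), (398, -1), (399, 0), (400, 1), (401, 2)]
246 [(328, 1), (329, 1), (330, 2), (331, 1), (332, 17), (333, 17), (334, 19), (335, 20), (336, 29), (337, 30), (338, 34), (339, 35), (392, 34), (393, 32), (394, 32), (395, 28), (396, 20), (397, 21), (398, 0), (399, 3), (400, 2), (401, 1)]
250 [(328, 4), (329, -2), (330, 3), (331, 0), (332, 21), (333, 19), (334, 17), (335, 20), (336, 27), (337, 30), (338, 33), (339, 36), (392, 35), (393, 37), (394, 33), (395, 30), (396, 22), (397, 19), (398, 3), (399, 0), (400, -1), (401, 0)]
254 [(328, -2), (329, -4), (330, 3), (331, 0), (332, 1), (333, 0), (334, 2), (335, 9), (336, 25), (337, 28), (338, 30), (339, 32), (392, 36), (393, 35), (394, 28), (395, 23), (396, 14), (397, 15), (398, 18), (399, 1), (400, -1), (401, -2)]
258 [(328, 4), (329, 1), (330, 1), (331, 1), (332, 0), (333, 2), (334, 1), (335, 3), (336, 7), (337, 18), (338, 26), (339, 32), (392, 33), (393, 28), (394, 5), (395, 0), (396, -2), (397, 1), (398, 0), (399, 1), (400, 2), (401, -1)]
262 [(328, 3), (329, 2), (330, -1), (331, 1), (332, -3), (333, 0), (334, -1), (335, 1), (336, 1), (337, 1), (338, 8), (339, 20), (392, 6), (393, 0), (394, 2), (395, -2), (396, 0), (397, 0), (398, 2), (399, 998), (400, 0), (401, 1)]
```

>>> {"fn": "step_arm", "kwargs": {"travel": [[-0.04,-0.03,-0.07],[-0.1,-0.06,-0.1],[-0.15,-0.1,-0.136],[-0.2,-0.13,-0.136],[-0.25,-0.16,-0.136],[-0.3,-0.2,-0.136],[-0.34,-0.22,-0.136],[-0.39,-0.26,-0.136],[-0.44,-0.29,-0.136],[-0.485,-0.32,-0.136]], "angular": [[0,0,0],[0,0,0],[0,0,0],[0,0,0],[0,0,0],[0,0,0],[0,0,0],[0,0,0],[0,0,0],[0,0,0]]}}

```text
t: 1.83
eef_pos: [323.2, -179.0, 300.2]
ee_rot: [[0.438, -0.899, 0.001], [-0.899, -0.438, -0.0], [0.001, -0.001, -1.0]]
wrist_force: [1.3, 1.2, -0.2]
gripper_width: 1.005
```

```bash
python3 - <<'E'
from h import *
st=status.get_state(); print(st['t'],st['joint_positions'],st['eef_pos'])
for c in ['scene','top']:
    s=snap(c,c+'1'); np.savez(f'{c}1.npz',**s)
    for q in ['cover_tab','cover_hinge','knife_grip','knife_tip','lens']:
        print(q,[(np.round(d['location'],1).tolist(),round(d['confidence'],2)) for d in nets.look_for(c,q)][:3])
        cc=nets.cut_out(c,q)
        if cc: np.save(f'm_{c}_{q}.npy',cc[0]['mask'])
for n,(a,b,c,d),k in [('scene1',(130,300,200,380),3.2),('top1',(120,290,205,325),3.5),('top1',(200,290,320,410),6)]:
    i=cv2.imread(f'pics/{n}.png'); cv2.imwrite(f'pics/z{n}_{c}.png',cv2.resize(i[a:b,c:d],None,fx=k,fy=k,interpolation=3))
E
```

```text
1.8333 [-0.51   -0.1694  1.9881  0.0001  1.3218  0.6077] [ 323.2216 -179.0408  300.1902]
cover_tab [([442.4, -399.5, 31.4], 0.67)]
cover_hinge [([437.9, -402.8, 40.0], 0.83)]
knife_grip [([458.0, -189.0, 8.7], 0.95)]
knife_tip [([456.3, -194.5, 8.1], 0.68)]
lens [([654.6, -130.8, 129.0], 0.63), ([457.9, -193.5, 8.0], 0.47)]
cover_tab [([456.3, -387.1, 34.9], 0.96)]
cover_hinge [([458.8, -383.1, 33.3], 0.66)]
knife_grip [([473.7, -192.2, 9.8], 0.93)]
knife_tip [([475.9, -189.1, 6.4], 0.66)]
lens [([661.9, -131.3, 148.4], 0.79)]
```

View pics/scene1.png

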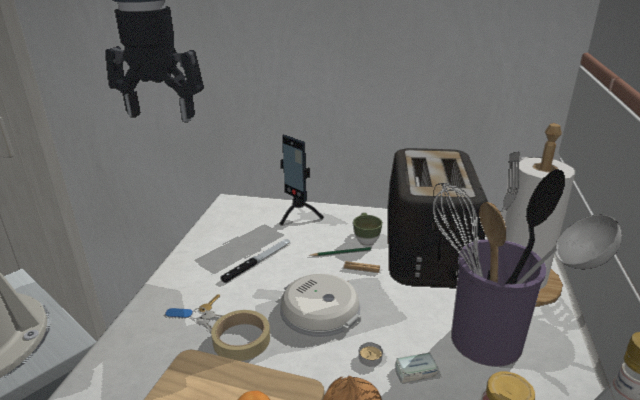

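View pics/zscene1_200.png

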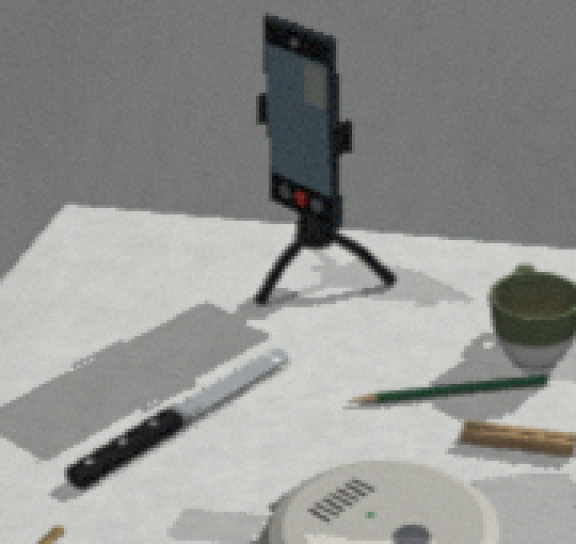

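View pics/top1.png

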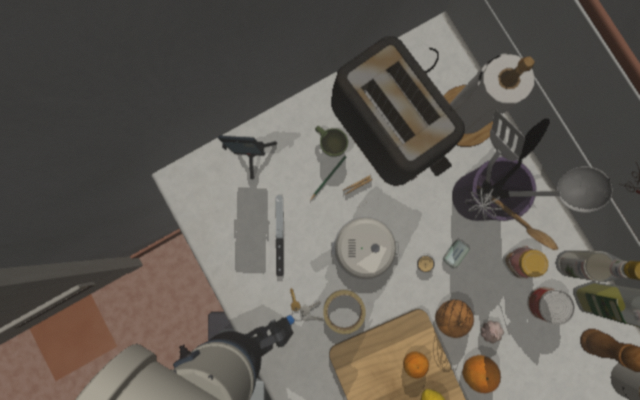

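```bash
python3 - <<'E'
from h import *
T=dict(np.load('top1.npz'));S=dict(np.load('scene1.npz'))
PT=pts(T);PS=pts(S)
for c,P in (('top',PT),('scene',PS)):
    k=np.load(f'm_{c}_knife_grip.npy'); q=P[k]; q=q[(q[:,2]<25)&(q[:,2]>-5)][:,:2]
    med=np.median(q,0); q=q[np.linalg.norm(q-med,axis=1)<130]
    c0=q.mean(0); w,V=np.linalg.eigh(np.cov((q-c0).T)); a=V[:,1]*np.sign(V[0,1]); t=(q-c0)@a; n=np.array([-a[1],a[0]])
    lo,hi=np.percentile(t,[0.5,99.5]); s=(q-c0)@n
    print(c,'knife ax',a,np.degrees(np.arctan2(a[1],a[0])),'butt',c0+lo*a,'tip',c0+hi*a,'w',np.percentile(s,[1,99]),'len',hi-lo)
# handle-only by darkness top
for c,X,P in (('top',T,PT),('scene',S,PS)):
    g=X['color'].mean(-1); k=np.load(f'm_{c}_knife_grip.npy')&(g<70); q=P[k]; q=q[(abs(q[:,0]-440)<90)&(abs(q[:,1]+190)<40)]
    print(c,'handle',q.mean(0),q.min(0),q.max(0),len(q))
# alarm
for c,P in (('top',PT),('scene',PS)):
    d=(P[...,2]>33)&(P[...,2]<40)&(np.hypot(P[...,0]-456,P[...,1]+387)<90)
    q=P[d][:,:2]; (x,y),r=cv2.minEnclosingCircle(q.astype(np.float32)); print(c,'dome',q.mean(0),x,y,r,len(q))
    d=(P[...,2]>9)&(np.hypot(P[...,0]-456,P[...,1]+387)<95); q=P[d][:,:2]
    (x,y),r=cv2.minEnclosingCircle(q.astype(np.float32)); print(c,'all',q.mean(0),x,y,r)
    d=(P[...,2]>13)&(P[...,2]<24)&(np.hypot(P[...,0]-456,P[...,1]+387)>72)&(np.hypot(P[...,0]-456,P[...,1]+387)<95)
    q=P[d]
    for nm,f in (('+y',q[:,1]>-387),('-y',q[:,1]<-387)):
        if f.sum(): print(c,nm,f.sum(),q[f].mean(0),q[f].min(0),q[f].max(0))
# phone plane
P=PS; k=np.load('m_scene_lens.npy'); k=cv2.erode(k.astype(np.uint8),np.ones((3,3)))>0
q=P[k]; q=q[(q[:,2]>95)&(q[:,2]<250)&(q[:,0]>600)&(q[:,0]<720)]
c0=np.median(q,0)
for _ in range(5):
    u,s,v=np.linalg.svd(q-q.mean(0),full_matrices=False); n=v[2]; r=(q-q.mean(0))@n; q=q[abs(r)<2.5*max(r.std(),1)]
n=n*np.sign(-n[0]); print('phone n',n,'c',q.mean(0),q.min(0),q.max(0),r.std(),len(q), np.degrees(np.arctan2(-n[1],-n[0])))
print('lens px pts', [P[v,u] for v in (143,144) for u in (290,292,294)])
E
python3 - <<'E'
import cv2
i=cv2.imread('pics/scene1.png'); cv2.imwrite('pics/ph.png',cv2.resize(i[125:235,260:340],None,fx=7,fy=5.4,interpolation=2)[:594,:560])
E
```

```text
top knife ax [0.9995 0.0326] 1.867746279755387 butt [ 390.3084 -192.4215] tip [ 574.3361 -186.4204] w [-8.2732  8.387 ] len 184.12552769634556
scene knife ax [0.999  0.0457] 2.6198768917128756 butt [ 388.7047 -196.7092] tip [ 574.7046 -188.1983] w [-8.0007 22.9588] len 186.19448573265086
top handle [ 431.4531 -191.3364   12.3131] [ 389.9937 -197.8135    7.0256] [ 472.1955 -184.6101   16.998 ] 199
scene handle [ 429.0918 -196.8271    8.7603] [ 387.4895 -203.6688    0.1345] [ 474.912  -186.0017   14.6141] 281
top dome [ 455.6242 -386.46  ] 455.6329345703125 -386.3110046386719 64.6948013305664 2306
top all [ 460.4622 -362.5886] 457.4734191894531 -378.9375 84.85738372802734
top +y 27 [ 453.8197 -312.8804   17.887 ] [ 441.7015 -315.992    14.4059] [ 466.7303 -311.2479   21.2398]
top -y 21 [ 455.6046 -459.8949   16.8857] [ 438.751  -462.1155   13.5065] [ 475.1887 -457.4402   20.5931]
scene dome [ 450.8936 -391.88  ] 453.3929138183594 -389.3331604003906 63.02592086791992 2321
scene all [ 441.0596 -402.1335] 453.5515441894531 -389.2952575683594 78.3621597290039
scene +y 9 [ 445.3677 -313.3925   16.9271] [ 439.0522 -316.0208   13.0623] [ 454.8915 -311.6356   19.0229]
scene -y 88 [ 444.342  -456.6099   16.0907] [ 384.3597 -465.8827   13.1537] [ 474.3926 -405.3063   23.4151]
phone n [-0.999   0.0445  0.0011] c [ 659.0776 -130.8732  149.4921] [ 654.0159 -170.0034   95.0216] [664.0456 -87.5283 203.0565] 1.378804836679646 926 -2.553371993745022
lens px pts [array([ 658.912 , -121.8089,  189.8531]), array([ 658.3461, -128.6432,  191.757 ]), array([ 657.244 , -135.9534,  193.9422]), array([ 658.1267, -122.4832,  187.9021]), array([ 656.8981, -129.9867,  190.1879]), array([ 656.9538, -136.1336,  191.7405])]
```

View pics/ph.png

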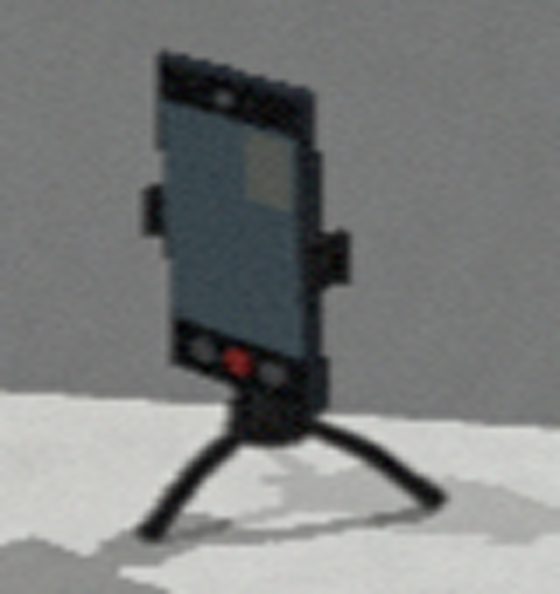

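View pics/ztop1_320.png

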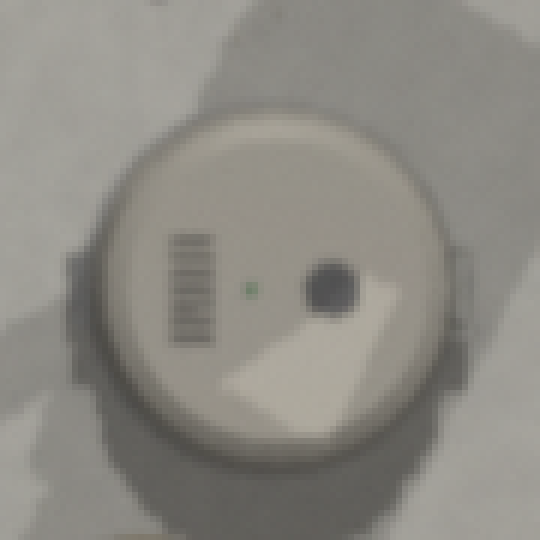

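```bash
cat >> h.py <<'E'
from scipy.spatial.transform import Rotation as Ro
def Rz(yaw): # tool down, tool x at yaw (deg)
    c,s=np.cos(np.radians(yaw)),np.sin(np.radians(yaw))
    return np.array([[c,s,0],[s,-c,0],[0,0,-1.]])
def plan(p,yaw,st=None):
    st=st or status.get_state(); R=st['ee_rot']
    print('t',round(st['t'],2),'pos',st['eef_pos'],'yaw',np.degrees(np.arctan2(R[1,0],R[0,0])),'F',st['wrist_force'],'w',st['gripper_width'])
    tr=R.T@(np.array(p,float)-st['eef_pos'])/750; an=Ro.from_matrix(R.T@Rz(yaw)).as_rotvec()/(np.pi/2)
    print('travel',tr,'rows',np.linalg.norm(tr)*750/41.7,'ang',an,'rows',np.linalg.norm(an)*90/7.16)
E
python3 - <<'E'
from h import *
plan([457.5,-192.5,60],92.2)
plan([457.5,-192.5,60],-87.8)
E
```

```text
t 2.93 pos [ 323.5212 -180.7281  299.8767] yaw -63.99183682048512 F [0.0948 0.1365 0.1548] w 1.0023834023368114
travel [ 0.0924 -0.1537  0.3198] rows 6.594931004766839 ang [ 0.     -0.     -1.7355] rows 21.814502348411906
t 2.93 pos [ 323.5212 -180.7281  299.8767] yaw -63.99183682048512 F [0.0948 0.1365 0.1548] w 1.0023834023368114
travel [ 0.0924 -0.1537  0.3198] rows 6.594931004766839 ang [-0.     -0.      0.2645] rows 3.325162482274467
```

>>> {"fn": "step_arm", "kwargs": {"travel": [[0.02,-0.03,0.04],[0.03,-0.06,0.08],[0.05,-0.09,0.12],[0.06,-0.12,0.16],[0.09,-0.154,0.2],[0.0924,-0.154,0.2],[0.0924,-0.154,0.2],[0.0924,-0.154,0.2],[0.0924,-0.154,0.2],[0.0924,-0.154,0.2]], "angular": [[0,0,-0.079],[0,0,-0.158],[0,0,-0.237],[0,0,-0.316],[0,0,-0.395],[0,0,-0.474],[0,0,-0.553],[0,0,-0.632],[0,0,-0.711],[0,0,-0.79]]}}

```text
t: 3.77
eef_pos: [457.8, -192.3, 149.5]
ee_rot: [[0.992, 0.13, -0.001], [0.13, -0.992, 0.0], [-0.001, -0.0, -1.0]]
wrist_force: [0.4, 0.5, -0.5]
gripper_width: 1.0
```

```bash
python3 - <<'E'
from h import *
plan([457.5,-192.5,60],92.2)
E
```

```text
t 3.77 pos [ 457.7511 -192.2967  149.5161] yaw 7.467298969014144 F [ 0.3504  0.4935 -0.4711] w 1.000251954720897
travel [-0.0003  0.0003  0.1194] rows 2.146682814795858 ang [-0.0005  0.0001 -0.9415] rows 11.83417791382844
```

>>> {"fn": "step_arm", "kwargs": {"travel": [[0,0,0],[0,0,0],[0,0,0],[0,0,0],[0,0,0.02],[0,0,0.04],[0,0,0.06],[0,0,0.08],[0,0,0.1],[0,0,0.12]], "angular": [[0,0,-0.079],[0,0,-0.158],[0,0,-0.237],[0,0,-0.316],[0,0,-0.395],[0,0,-0.474],[0,0,-0.553],[0,0,-0.632],[0,0,-0.711],[0,0,-0.79]]}}

```text
t: 4.6
eef_pos: [457.9, -192.4, 59.2]
ee_rot: [[0.198, 0.98, 0.0], [0.98, -0.198, -0.0], [-0.0, 0.0, -1.0]]
wrist_force: [-0.4, -0.0, 0.4]
gripper_width: 0.998
```

```bash
python3 - <<'E'
from h import *
plan([457.5,-192.5,3],92.2)
E
```

```text
t 4.6 pos [ 457.8759 -192.419    59.1875] yaw 78.56448570471849 F [-0.4337 -0.0033  0.4124] w 0.9979010969806912
travel [-0.0002 -0.0005  0.0749] rows 1.3474526446357744 ang [ 0.0002  0.0001 -0.1515] rows 1.904402554721975
```

>>> {"fn": "step_arm", "kwargs": {"travel": [[0,0,0],[0,0,0.01],[0,0,0.04],[0,0,0.06],[0,0,0.0745],[0,0,0.0745]], "angular": [[0,0,-0.07],[0,0,-0.1515],[0,0,-0.1515],[0,0,-0.1515],[0,0,-0.1515],[0,0,-0.1515]]}}

```text
t: 5.1
eef_pos: [456.4, -191.8, 2.1]
ee_rot: [[-0.032, 0.999, -0.003], [0.999, 0.032, 0.001], [0.001, -0.003, -1.0]]
wrist_force: [-0.4, 0.5, 0.2]
gripper_width: 0.997
```

>>> {"fn": "step_arm", "kwargs": {"travel": [[0,0,0],[0,0,0],[0,0,0],[0,0,0],[0,0,0],[0,0,0],[0,0,0],[0,0,0],[0,0,0],[0,0,0]], "angular": [[0,0,0],[0,0,0],[0,0,0],[0,0,0],[0,0,0],[0,0,0],[0,0,0],[0,0,0],[0,0,0],[0,0,0]], "jaw": -1, "force": 90}}

```text
t: 5.93
eef_pos: [457.7, -192.4, 4.0]
ee_rot: [[-0.032, 0.999, -0.0], [0.999, 0.032, 0.0], [0.0, -0.0, -1.0]]
wrist_force: [-0.1, -0.5, -0.0]
gripper_width: -0.0
```

```bash
python3 - <<'E'
from h import *
plan([457.5,-192.5,70],0.7)
E
```

```text
t 5.93 pos [ 457.6804 -192.4061    3.9962] yaw 91.83768883569817 F [-0.0838 -0.4709 -0.0201] w -0.0001975183455935504
travel [-0.0001 -0.0002 -0.088 ] rows 1.5828317680334665 ang [-0.      0.      1.0126] rows 12.728727491114956
```

```bash
python3 - <<'E'
from h import *
s=snap('scene','s2'); t=snap('top','t2')
i=s['color'][:,:,::-1]; cv2.imwrite('pics/s2z.png',cv2.resize(i[180:320,170:340],None,fx=4,fy=4,interpolation=2))
i=t['color'][:,:,::-1]; cv2.imwrite('pics/t2z.png',cv2.resize(i[150:300,210:360],None,fx=4,fy=4,interpolation=2))
E
```

```text
(no output)
```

View pics/s2z.png

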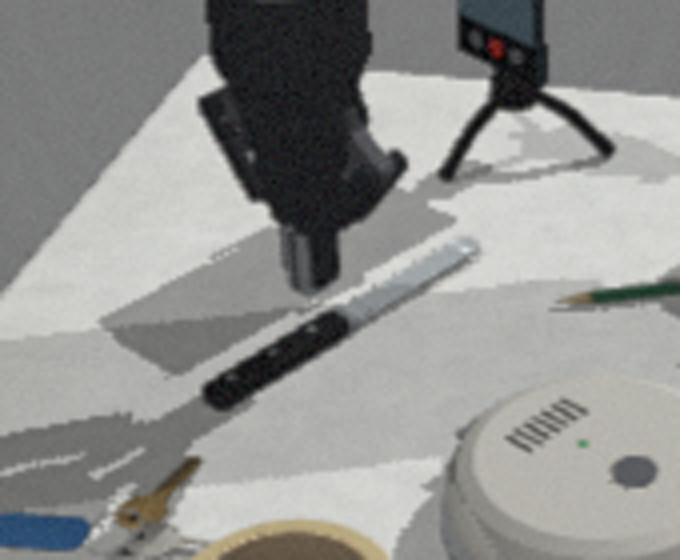

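View pics/t2z.png

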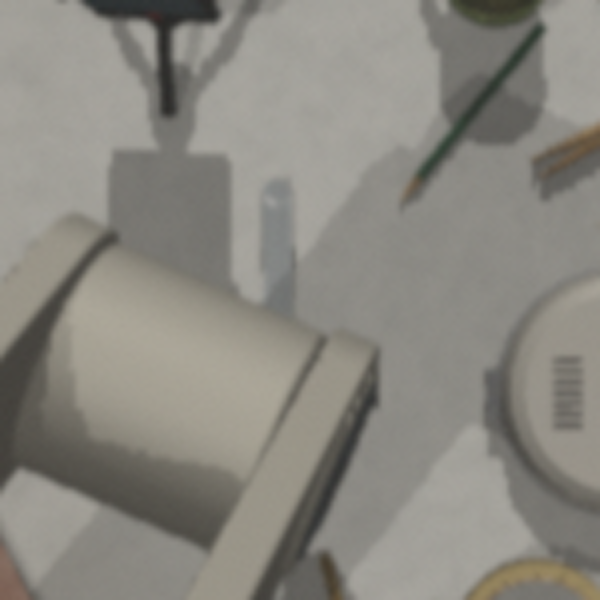

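```bash
python3 - <<'E'
from h import *
st=status.get_state(); print(st['eef_pos'],st['joint_positions'])
for n in ('scene','top'):
    s=optics.snapshot(n);E=np.array(s['extrinsics']);P=pts(s)
    for p in ([457.7,-192.4,4],[457.7,-192.4,30],[574,-188,6],[390,-194,6]):
        q=E[:3,:3].T@(np.array(p)-E[:3,3]); print(n,p,s['fx']*q[0]/q[2]+s['cx'],s['fy']*q[1]/q[2]+s['cy'])
    if n=='scene':
        for v in (240,244,248,251,254): print(v,[np.round(P[v,u]).tolist() for u in (244,248,251)])
        for v,u in ((262,256),(270,243),(278,226)): print('handle',v,u,P[v,u])
E
```

```text
[ 457.6959 -192.4159    3.9728] [-0.401   0.4408  2.0472 -0.      0.6535 -2.0038]
scene [457.7, -192.4, 4] 248.51462418439536 264.5806839434622
scene [457.7, -192.4, 30] 247.52551168729974 253.9501992427436
scene [574, -188, 6] 287.3589655505928 239.6489433639304
scene [390, -194, 6] 222.5347001620155 279.4360838443455
240 [[448.0, -198.0, 70.0], [453.0, -205.0, 71.0], [460.0, -204.0, 67.0]]
244 [[447.0, -198.0, 62.0], [452.0, -205.0, 62.0], [456.0, -208.0, 61.0]]
248 [[448.0, -196.0, 51.0], [452.0, -203.0, 52.0], [457.0, -206.0, 51.0]]
251 [[448.0, -195.0, 43.0], [453.0, -201.0, 43.0], [462.0, -199.0, 38.0]]
254 [[481.0, -150.0, -1.0], [486.0, -157.0, -0.0], [491.0, -162.0, -0.0]]
handle 262 256 [ 472.4177 -198.8333    5.5152]
handle 270 243 [ 437.2005 -199.3578    5.0686]
handle 278 226 [ 394.7292 -199.2344    9.3419]
top [457.7, -192.4, 4] 280.60225957649 245.25049903250334
top [457.7, -192.4, 30] 279.4025690218327 245.43470444785805
top [574, -188, 6] 279.5638990609532 195.23706870612986
top [390, -194, 6] 280.6556440511279 274.8337558482354
```

```bash
python3 - <<'E'
from h import *
for f,us in (('scene0',[(282,range(278,296,2)),(372,range(278,298,2))]),('scene1',[(132,range(100,122,2)),(188,range(104,126,2))])):
    s=dict(np.load(f+'.npz'));P=pts(s)
    for u,vs in us:
        print(f,u,[(v,np.round(P[v,u]).tolist()) for v in vs])
E
```

```text
scene0 282 [(278, [243.0, -524.0, 255.0]), (280, [244.0, -523.0, 251.0]), (282, [243.0, -523.0, 250.0]), (284, [244.0, -522.0, 246.0]), (286, [459.0, -288.0, -2.0]), (288, [452.0, -295.0, 0.0]), (290, [449.0, -298.0, -1.0]), (292, [445.0, -302.0, -1.0]), (294, [442.0, -305.0, -3.0])]
scene0 372 [(278, [291.0, -612.0, 271.0]), (280, [292.0, -612.0, 268.0]), (282, [290.0, -613.0, 267.0]), (284, [290.0, -613.0, 264.0]), (286, [291.0, -613.0, 261.0]), (288, [291.0, -612.0, 258.0]), (290, [291.0, -613.0, 256.0]), (292, [291.0, -613.0, 253.0]), (294, [292.0, -612.0, 250.0]), (296, [547.0, -438.0, -1.0])]
scene1 132 [(100, [302.0, -142.0, 373.0]), (102, [301.0, -143.0, 370.0]), (104, [300.0, -144.0, 367.0]), (106, [299.0, -145.0, 364.0]), (108, [298.0, -145.0, 361.0]), (110, [298.0, -145.0, 358.0]), (112, [297.0, -144.0, 355.0]), (114, [296.0, -145.0, 352.0]), (116, [295.0, -146.0, 350.0]), (118, [519.0, 301.0, 192.0]), (120, [520.0, 304.0, 186.0])]
scene1 188 [(104, [341.0, -234.0, 375.0]), (106, [342.0, -231.0, 371.0]), (108, [342.0, -231.0, 368.0]), (110, [340.0, -233.0, 366.0]), (112, [341.0, -230.0, 362.0]), (114, [341.0, -229.0, 359.0]), (116, [340.0, -230.0, 356.0]), (118, [340.0, -230.0, 353.0]), (120, [343.0, -224.0, 348.0]), (122, [593.0, 166.0, 192.0]), (124, [595.0, 170.0, 185.0])]
```

```bash
python3 - <<'E'
from h import *
s=optics.snapshot('scene');P=pts(s)
for u in range(240,258,2):
    col=P[236:256,u]; ok=col[:,2]>25; i=np.where(ok)[0].max(); print(u,236+i,np.round(col[i-1:i+1],1).tolist())
E
```

```text
240 245 [[451.1, -179.8, 51.7], [449.8, -181.2, 50.5]]
242 251 [[446.2, -190.7, 44.6], [448.6, -187.2, 39.4]]
244 252 [[449.1, -193.0, 41.7], [447.3, -195.0, 41.1]]
246 253 [[446.3, -202.8, 45.1], [448.0, -200.2, 40.7]]
248 253 [[453.0, -200.5, 40.7], [453.4, -199.7, 37.8]]
250 252 [[455.8, -203.5, 42.9], [459.8, -198.1, 36.1]]
252 251 [[459.0, -206.1, 44.8], [463.1, -200.7, 38.0]]
254 249 [[464.8, -205.6, 46.4], [464.9, -205.2, 43.9]]
256 236 []
```

>>> {"fn": "step_arm", "kwargs": {"travel": [[0.03,0,0],[0.053,0,0],[0.053,0,0.02],[0.053,0,0.034],[0.053,0,0.034]], "angular": [[0,0,0],[0,0,0],[0,0,0],[0,0,0],[0,0,0]]}}

```text
t: 6.6
eef_pos: [455.3, -152.2, -23.1]
ee_rot: [[-0.032, 0.999, -0.002], [0.999, 0.032, 0.001], [0.001, -0.002, -1.0]]
wrist_force: [-0.8, -0.5, -0.2]
gripper_width: -0.003
```

>>> {"fn": "step_arm", "kwargs": {"travel": [[0,0,0.002],[0,0,0.004],[0,0,0.006],[0,0,0.008],[0,0,0.008]], "angular": [[0,0,0],[0,0,0],[0,0,0],[0,0,0],[0,0,0]]}}

```text
t: 7.02
eef_pos: [456.4, -152.9, -27.5]
ee_rot: [[-0.032, 0.999, 0.0], [0.999, 0.032, -0.0], [-0.0, 0.0, -1.0]]
wrist_force: [-0.2, -0.6, 0.3]
gripper_width: 0.006
```

>>> {"fn": "step_arm", "kwargs": {"travel": [[0,0,0.001],[0,0,0.002],[0,0,0.003],[0,0,0.004]], "angular": [[0,0,0],[0,0,0],[0,0,0],[0,0,0]]}}

```text
t: 7.35
eef_pos: [456.5, -152.7, -30.5]
ee_rot: [[-0.032, 0.999, 0.0], [0.999, 0.032, -0.0], [-0.0, 0.0, -1.0]]
wrist_force: [-0.6, 0.8, -0.8]
gripper_width: -0.002
```

>>> {"fn": "step_arm", "kwargs": {"travel": [[0,0,0.001],[0,0,0.002],[0,0,0.003],[0,0,0.003]], "angular": [[0,0,0],[0,0,0],[0,0,0],[0,0,0]]}}

```text
t: 7.68
eef_pos: [456.3, -152.7, -32.9]
ee_rot: [[-0.032, 0.999, -0.0], [0.999, 0.032, 0.0], [0.0, -0.0, -1.0]]
wrist_force: [0.5, -0.2, -0.1]
gripper_width: -0.002
```

>>> {"fn": "step_arm", "kwargs": {"travel": [[0,0,0.001],[0,0,0.002],[0,0,0.003],[0,0,0.003]], "angular": [[0,0,0],[0,0,0],[0,0,0],[0,0,0]]}}

```text
t: 8.02
eef_pos: [456.4, -152.7, -33.2]
ee_rot: [[-0.032, 0.999, 0.0], [0.999, 0.032, -0.0], [-0.0, 0.0, -1.0]]
wrist_force: [-9.0, 2.1, 34.7]
gripper_width: -0.004
```

>>> {"fn": "step_arm", "kwargs": {"travel": [[0,0,-0.03],[-0.02,0,-0.06],[-0.053,0,-0.06],[-0.053,0,-0.06],[-0.053,0,-0.06],[-0.053,0,-0.06]], "angular": [[0,0,0],[0,0,0],[0,0,0],[0,0,0],[0,0,0],[0,0,0]], "jaw": 0.0}}

```text
t: 8.52
eef_pos: [457.1, -192.0, 9.6]
ee_rot: [[-0.031, 1.0, -0.001], [1.0, 0.031, 0.001], [0.001, -0.001, -1.0]]
wrist_force: [-0.1, 0.4, 1.3]
gripper_width: 0.499
```

```bash
python3 - <<'E'
from h import *
plan([457.5,-193.5,-30.3],92.2)
E
```

```text
t 8.52 pos [ 457.0507 -192.0195    9.5957] yaw 91.7959813827812 F [-0.0569  0.4143  1.2622] w 0.4987622093762779
travel [-0.002   0.0006  0.0532] rows 0.9574504862716507 ang [-0.0006 -0.0004 -0.0045] rows 0.0570833914168187
```

>>> {"fn": "step_arm", "kwargs": {"travel": [[-0.002,0,0.02],[-0.002,0,0.04],[-0.002,0,0.053],[-0.002,0,0.053],[-0.002,0,0.053]], "angular": [[0,0,-0.0045],[0,0,-0.0045],[0,0,-0.0045],[0,0,-0.0045],[0,0,-0.0045]]}}

```text
t: 8.93
eef_pos: [456.9, -193.1, -30.5]
ee_rot: [[-0.04, 0.999, -0.002], [0.999, 0.04, 0.001], [0.001, -0.002, -1.0]]
wrist_force: [-0.3, -0.3, -0.0]
gripper_width: 0.5
```

>>> {"fn": "step_arm", "kwargs": {"travel": [[0,0,0],[0,0,0],[0,0,0],[0,0,0],[0,0,0],[0,0,0]], "angular": [[0,0,0],[0,0,0],[0,0,0],[0,0,0],[0,0,0],[0,0,0]], "jaw": -1, "force": 100}}

```text
t: 9.43
eef_pos: [458.2, -193.9, -28.8]
ee_rot: [[-0.039, 0.999, 0.001], [0.999, 0.039, -0.0], [-0.0, 0.001, -1.0]]
wrist_force: [-0.5, 2.0, 5.5]
gripper_width: 0.171
```

```bash
python3 - <<'E'
from h import *
plan([457.5,-192.5,40],0.7)
E
```

```text
t 9.43 pos [ 458.1743 -193.9225  -28.7962] yaw 92.23341762058052 F [-0.513   2.0104  5.4926] w 0.1707368238109252
travel [ 0.0019 -0.0007 -0.0917] rows 1.6502208555580802 ang [ 0.0006 -0.0004  1.017 ] rows 12.783999933238537
```

>>> {"fn": "step_arm", "kwargs": {"travel": [[0,0,-0.04],[0,0,-0.09],[0,0,-0.09],[0,0,-0.09],[0,0,-0.09],[0,0,-0.09],[0,0,-0.09],[0,0,-0.09],[0,0,-0.09],[0,0,-0.09]], "angular": [[0,0,0],[0,0,0.075],[0,0,0.15],[0,0,0.225],[0,0,0.3],[0,0,0.375],[0,0,0.45],[0,0,0.525],[0,0,0.6],[0,0,0.675]]}}

```text
t: 10.27
eef_pos: [457.9, -194.0, 38.3]
ee_rot: [[0.856, 0.517, 0.001], [0.517, -0.856, -0.0], [0.001, 0.001, -1.0]]
wrist_force: [-0.7, 0.4, -1.3]
gripper_width: 0.17
```

```bash
python3 - <<'E'
from h import *
plan([454.5,-170,20],0.7)
E
```

```text
t 10.27 pos [ 457.9491 -193.9995   38.3353] yaw 31.154866816269934 F [-0.6912  0.4433 -1.2723] w 0.1700959877184805
travel [ 0.0126 -0.0298  0.0244] rows 0.7289753884120906 ang [ 0.0004 -0.0005  0.3384] rows 4.253477664044481
```

>>> {"fn": "step_arm", "kwargs": {"travel": [[0.01,-0.02,0.0],[0.0126,-0.0298,0.01],[0.0126,-0.0298,0.02],[0.0126,-0.0298,0.0244],[0.0126,-0.0298,0.0244],[0.0126,-0.0298,0.0244],[0.0126,-0.0298,0.0244]], "angular": [[0,0,0.079],[0,0,0.158],[0,0,0.237],[0,0,0.316],[0,0,0.3384],[0,0,0.3384],[0,0,0.3384]]}}

```text
t: 10.85
eef_pos: [454.3, -170.0, 19.9]
ee_rot: [[1.0, 0.02, 0.001], [0.02, -1.0, -0.0], [0.001, 0.0, -1.0]]
wrist_force: [0.1, -0.3, -0.9]
gripper_width: 0.172
```

```bash
python3 - <<'E'
from h import *
s=snap('scene','s3'); t=snap('top','t3')
np.savez('top3.npz',**t);np.savez('scene3.npz',**s)
i=s['color'][:,:,::-1]; cv2.imwrite('pics/s3z.png',cv2.resize(i[180:340,210:370],None,fx=3.7,fy=3.7,interpolation=2))
i=t['color'][:,:,::-1]; cv2.imwrite('pics/t3z.png',cv2.resize(i[180:310,250:410],None,fx=4.6,fy=4.6,interpolation=2))
plan([454.5,-170,20],0.7)
E
```

```text
t 10.95 pos [ 454.3848 -170.0145   19.8193] yaw 1.1223819325888174 F [-0.1679  0.5373 -0.8217] w 0.16947105928835057
travel [ 0.0002 -0.     -0.0002] rows 0.005150665376680997 ang [ 0.0002 -0.0004  0.0047] rows 0.059276942011734134
```

View pics/s3z.png

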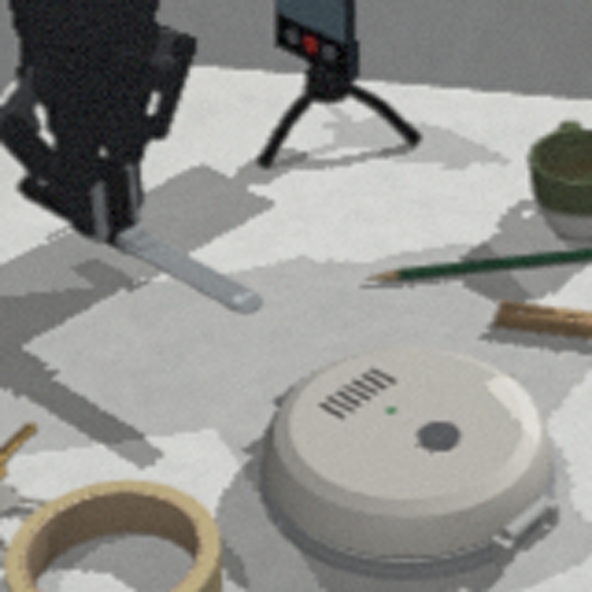

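View pics/t3z.png

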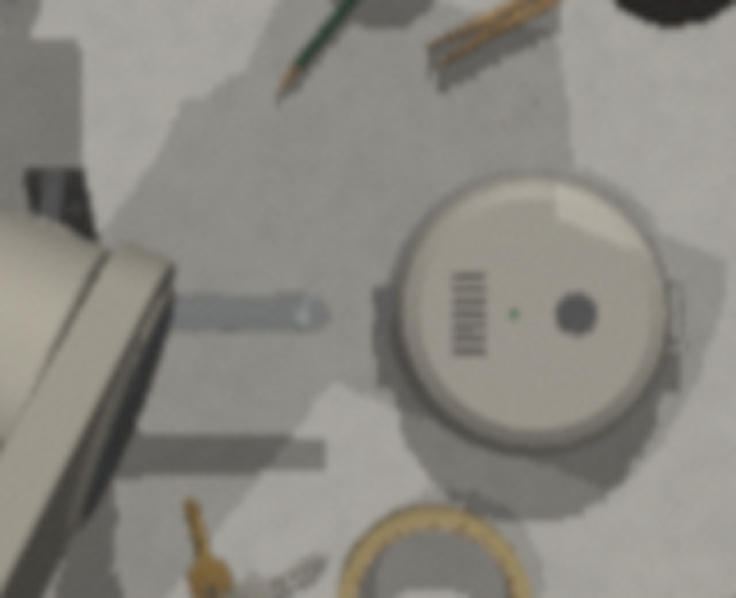

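```bash
python3 - <<'E'
from h import *
for n in ('top3','scene3'):
    s=dict(np.load(n+'.npz'));P=pts(s)
    m=(P[...,2]>35)&(P[...,2]<75)&(P[...,1]<-205)&(P[...,1]>-310)&(abs(P[...,0]-455)<25)
    q=P[m]; print(n,len(q),q.min(0),q.max(0),'tip',np.percentile(q[:,1],1))
    for a in range(-295,-205,15):
        k=(q[:,1]>a)&(q[:,1]<a+15)
        if k.sum()>5: print(a,q[k].mean(0),np.percentile(q[k][:,0],[3,97]))
E
```

```text
top3 248 [ 446.6516 -286.6259   51.1962] [ 463.7259 -211.8071   59.7636] tip -284.47592124220756
-295 [ 454.7025 -282.7037   55.6557] [448.1511 461.1218]
-280 [ 454.779  -272.8288   56.2646] [446.876  462.2322]
-265 [ 454.4931 -258.2335   56.2191] [446.6857 462.0649]
-250 [ 455.2829 -242.7212   56.0349] [448.7203 461.877 ]
-235 [ 455.1103 -227.3506   56.1797] [448.4895 461.698 ]
-220 [ 455.5721 -216.0303   56.3743] [448.4149 463.7224]
scene3 232 [ 445.3765 -290.2476   52.0035] [ 463.7067 -205.412    57.9949] tip -287.6944580742116
-295 [ 453.3522 -284.4468   55.169 ] [447.5919 460.4194]
-280 [ 453.1723 -272.8873   55.0336] [446.3545 461.7375]
-265 [ 453.9697 -257.2946   54.8746] [446.0662 461.6519]
-250 [ 453.6612 -242.7077   54.8944] [446.2291 462.2071]
-235 [ 453.7483 -227.929    54.889 ] [446.9376 461.4845]
-220 [ 454.3342 -211.9919   54.6964] [445.6635 462.8704]
```

>>> {"fn": "step_arm", "kwargs": {"travel": [[0,0,0.03],[0,0,0.05],[0,0,0.0583],[0,0,0.0583],[0,0,0.0583],[0,0,0.0583]], "angular": [[0,0,0.0047],[0,0,0.0047],[0,0,0.0047],[0,0,0.0047],[0,0,0.0047],[0,0,0.0047]]}}

```text
t: 11.45
eef_pos: [454.6, -170.1, -23.6]
ee_rot: [[1.0, 0.011, 0.001], [0.011, -1.0, -0.0], [0.001, 0.0, -1.0]]
wrist_force: [0.2, 0.4, -1.5]
gripper_width: 0.168
```

```bash
python3 - <<'E'
from h import *
plan([454.5,-190,-23.9],0.7)
t=optics.snapshot('scene');P=pts(t);q=P[(P[...,2]>4)&(P[...,2]<25)&(P[...,1]<-205)&(P[...,1]>-300)&(abs(P[...,0]-455)<12)]
for a in range(-295,-205,15):
    k=(q[:,1]>a)&(q[:,1]<a+15)
    if k.sum()>5: print(a,q[k].mean(0),k.sum())
E
```

```text
t 11.45 pos [ 454.6464 -170.1454  -23.6238] yaw 0.6264999953591033 F [ 0.2151  0.428  -1.473 ] w 0.1681435840081349
travel [-0.0005  0.0265  0.0004] rows 0.47618922861017715 ang [ 0.0002 -0.0005 -0.0008] rows 0.012544108820864337
-295 [ 453.0458 -284.0342   11.3118] 27
-280 [ 453.2541 -272.1828   11.2277] 41
-265 [ 453.4345 -257.5996   11.462 ] 43
-250 [ 453.7983 -242.6662   11.3864] 41
-235 [ 453.5631 -227.4552   11.1839] 40
-220 [ 454.206  -212.0003   11.4503] 43
```

>>> {"fn": "step_arm", "kwargs": {"travel": [[0,0.008,0],[0,0.016,0],[0,0.024,0],[0,0.029,0],[0,0.034,0],[0,0.039,0],[0,0.044,0],[0,0.049,0],[0,0.0547,0],[0,0.0547,0]], "angular": [[0,0,0],[0,0,0],[0,0,0],[0,0,0],[0,0,0],[0,0,0],[0,0,0],[0,0,0],[0,0,0],[0,0,0]]}}

```text
t: 12.33
eef_pos: [454.8, -211.7, -24.3]
ee_rot: [[1.0, 0.01, 0.0], [0.01, -1.0, -0.0], [0.0, 0.0, -1.0]]
wrist_force: [-0.8, -0.2, 0.1]
gripper_width: 0.166
```

```bash
python3 - <<'E'
from h import *
plan([454.5,-211,-23.9],0.7)
t=snap('top','t4');s=snap('scene','s4')
i=s['color'][:,:,::-1]; cv2.imwrite('pics/s4z.png',cv2.resize(i[180:340,210:370],None,fx=3.7,fy=3.7,interpolation=2))
i=t['color'][:,:,::-1]; cv2.imwrite('pics/t4z.png',cv2.resize(i[180:310,250:410],None,fx=4.6,fy=4.6,interpolation=2))
E
```

```text
t 12.33 pos [ 454.7712 -211.6704  -24.2703] yaw 0.5937023645425058 F [-0.7845 -0.232   0.1276] w 0.16649240413757244
travel [-0.0004 -0.0009 -0.0005] rows 0.019483954818812703 ang [ 0.0002 -0.0002 -0.0012] rows 0.01525038862083661
```

View pics/s4z.png

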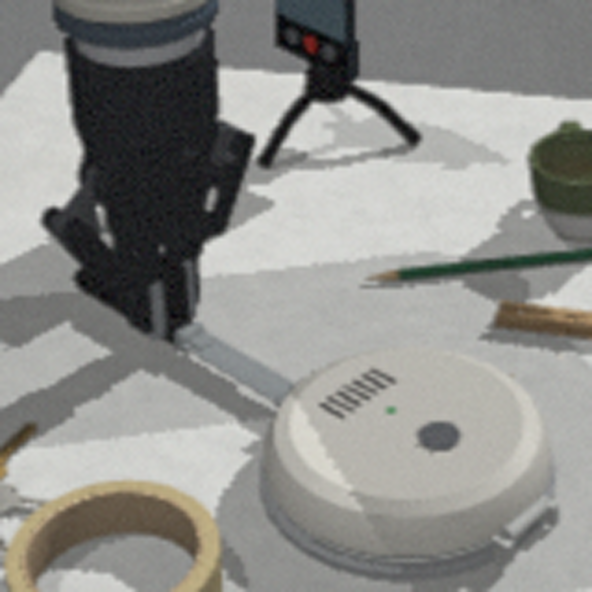

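View pics/t4z.png

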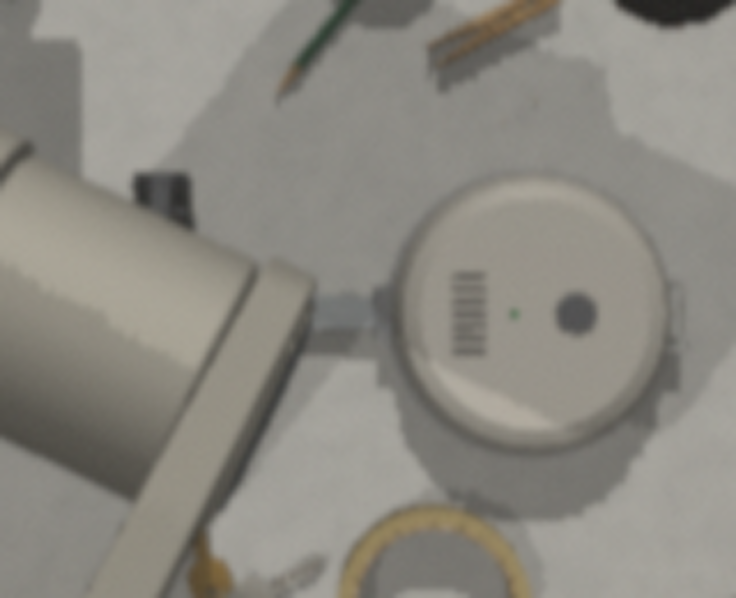

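>>> {"fn": "step_arm", "kwargs": {"travel": [[0.002,0.002,-0.003],[0,0.0027,-0.019],[0,0.0048,-0.035],[0,0.0083,-0.0507],[0,0.0132,-0.0661],[0,0.0193,-0.0809],[0,0.0267,-0.0953],[0,0.0353,-0.1088],[0,0.0452,-0.1216],[0,0.0452,-0.1216]], "angular": [[0,0,0],[0,0,0],[0,0,0],[0,0,0],[0,0,0],[0,0,0],[0,0,0],[0,0,0],[0,0,0],[0,0,0]]}}

```text
t: 13.27
eef_pos: [456.4, -246.7, 69.3]
ee_rot: [[1.0, 0.01, 0.003], [0.01, -1.0, -0.002], [0.003, 0.002, -1.0]]
wrist_force: [0.5, -0.3, -0.1]
gripper_width: 0.17
```

```bash
python3 - <<'E'
from h import *
plan([454.5,-246,67.1],0.7)
t=snap('top','t5');s=snap('scene','s5')
i=s['color'][:,:,::-1]; cv2.imwrite('pics/s5z.png',cv2.resize(i[150:340,190:380],None,fx=3.1,fy=3.1,interpolation=2))
E
```

```text
t 13.27 pos [ 456.3519 -246.6671   69.2645] yaw 0.590688057658902 F [ 0.4848 -0.336  -0.1436] w 0.1701821782301688
travel [-0.0025 -0.0009  0.0029] rows 0.07016072688603935 ang [ 0.0013 -0.0021 -0.0012] rows 0.0346994070397553
```

View pics/s5z.png

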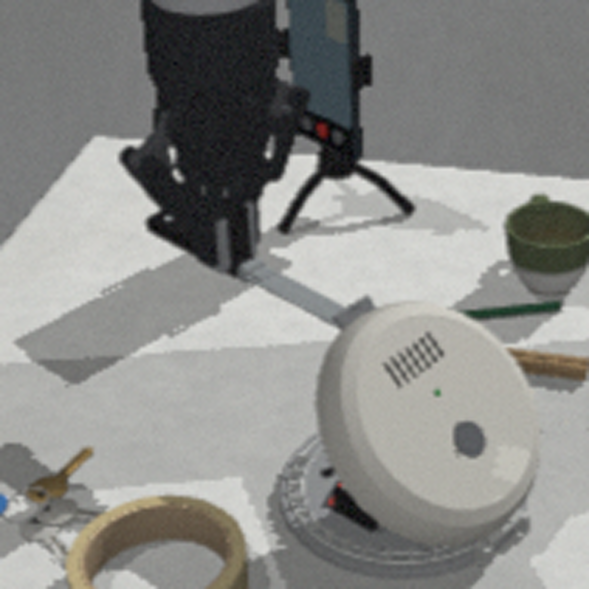

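>>> {"fn": "step_arm", "kwargs": {"travel": [[-0.001,0.0109,-0.0119],[-0.002,0.0228,-0.0228],[-0.002,0.0408,-0.0237],[-0.002,0.0689,-0.0332],[-0.002,0.0835,-0.036],[-0.002,0.0973,-0.0373],[-0.002,0.1115,-0.0367],[-0.002,0.1256,-0.0352],[-0.002,0.1388,-0.0327],[-0.002,0.1521,-0.0293]], "angular": [[0,0,0],[0,0,0],[0,0,0],[0,0,0],[0,0,0],[0,0,0],[0,0,0],[0,0,0],[0,0,0],[0,0,0]]}}

```text
t: 14.2
eef_pos: [454.5, -359.7, 88.5]
ee_rot: [[1.0, 0.011, -0.0], [0.011, -1.0, 0.0], [-0.0, -0.0, -1.0]]
wrist_force: [-0.1, 1.3, -0.3]
gripper_width: 0.171
```

```bash
python3 - <<'E'
from h import *
plan([454.5,-360,90],0.7)
t=snap('top','t6');s=snap('scene','s6')
i=s['color'][:,:,::-1]; cv2.imwrite('pics/s6z.png',cv2.resize(i[150:340,190:380],None,fx=3.1,fy=3.1,interpolation=2))
E
```

```text
t 14.2 pos [ 454.5408 -359.7194   88.4619] yaw 0.6143303999391607 F [-0.0559  1.3271 -0.3158] w 0.17118938391838115
travel [-0.0001  0.0004 -0.0021] rows 0.03750531597586427 ang [-0.0001  0.0002 -0.001 ] rows 0.012238502690887821
```

View pics/s6z.png

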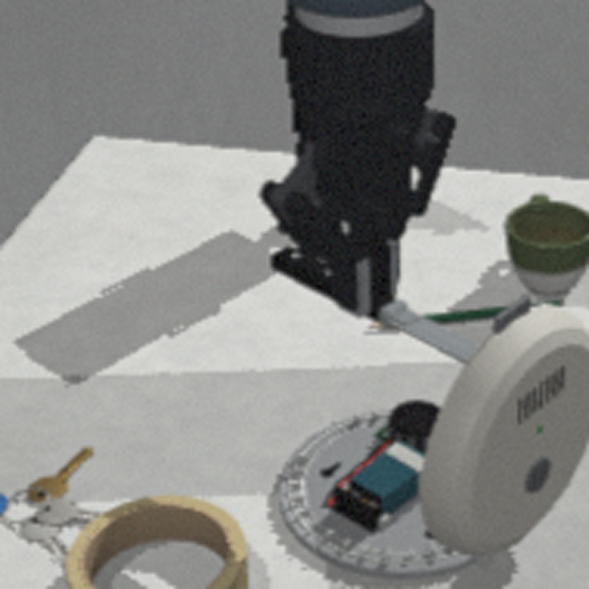

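>>> {"fn": "step_arm", "kwargs": {"travel": [[0,0.0063,0.0023],[0,0.0125,0.0047],[0,0.0185,0.0075],[0,0.0244,0.0103],[0,0.03,0.0138],[0,0.035,0.017],[0,0.0399,0.0199],[0,0.0399,0.0199]], "angular": [[0,0,0],[0,0,0],[0,0,0],[0,0,0],[0,0,0],[0,0,0],[0,0,0],[0,0,0]]}}

```text
t: 14.97
eef_pos: [454.8, -389.4, 73.4]
ee_rot: [[1.0, 0.01, -0.0], [0.01, -1.0, 0.0], [-0.0, -0.0, -1.0]]
wrist_force: [0.1, -0.5, -0.3]
gripper_width: 0.169
```

```bash
python3 - <<'E'
from h import *
plan([454.5,-360,90],0.7)
t=snap('top','t7');s=snap('scene','s7');np.savez('scene7.npz',**s);np.savez('top7.npz',**t)
i=s['color'][:,:,::-1]; cv2.imwrite('pics/s7z.png',cv2.resize(i[150:340,190:380],None,fx=3.1,fy=3.1,interpolation=2))
E
```

```text
t 14.97 pos [ 454.7988 -389.3996   73.4324] yaw 0.5979729327483118 F [ 0.0528 -0.4611 -0.3469] w 0.16908881232351505
travel [ 0.     -0.0392 -0.0221] rows 0.8092990586673419 ang [-0.      0.0002 -0.0011] rows 0.014495480018657624
```

View pics/s7z.png

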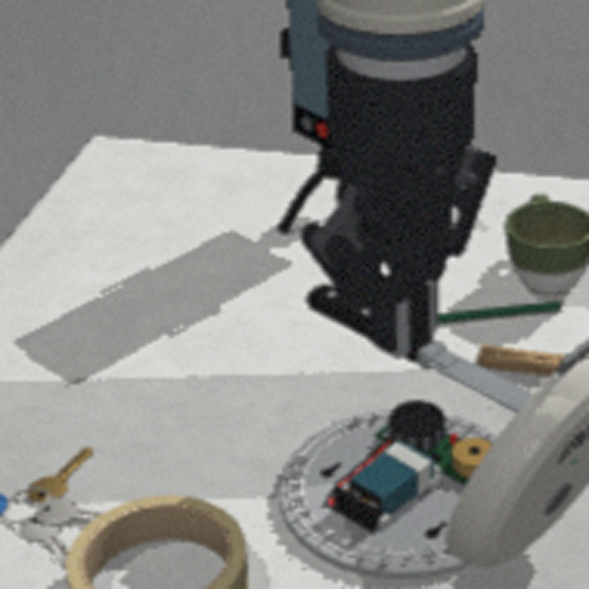

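View pics/t7.png

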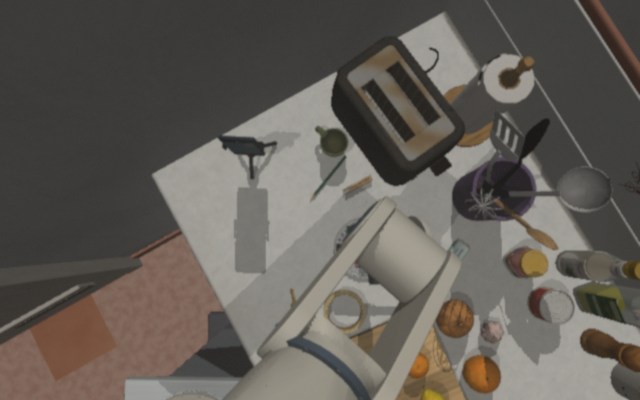

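```bash
cat >> h.py <<'E'
def cover(s):
    P=pts(s); m=(P[...,1]<-440)&(P[...,1]>-570)&(abs(P[...,0]-455)<80)&(P[...,2]>35)&(P[...,2]<175)
    lab=np.zeros((400,640),np.uint8); lab[m]=1
    q=P[cv2.erode(lab,np.ones((3,3)))>0]; rng=np.random.default_rng(0); best=None
    for _ in range(300):
        a,b,c=q[rng.choice(len(q),3,replace=False)]; n=np.cross(b-a,c-a); l=np.linalg.norm(n)
        if l<1: continue
        n/=l
        if abs(n[0])>0.15: continue
        k=abs((q-a)@n)<2
        if best is None or k.sum()>best.sum(): best=k
    r=q[best]; n=np.linalg.svd(r-r.mean(0))[2][2]; n*=np.sign(-n[1]); print('n pts',len(q),best.sum(),'normal',n,'angle from shut deg',np.degrees(np.arctan2(-n[1],n[2])),r.mean(0),r.min(0),r.max(0))
E
python3 - <<'E'
from h import *
cover(dict(np.load('scene7.npz')))
E
```

```text
n pts 2035 958 normal [-0.0025 -0.9632 -0.2689] angle from shut deg 105.60060580810662 [ 443.6214 -505.4382   90.5649] [ 391.822  -517.6958   40.9196] [ 504.0787 -490.0296  138.708 ]
```

>>> {"fn": "step_arm", "kwargs": {"travel": [[0,-0.02,0],[0,-0.06,0],[0,-0.1,0],[0,-0.15,0],[0,-0.2,0],[0,-0.24,0],[0.0035,-0.263,0],[0.0035,-0.263,0],[0.0035,-0.263,0],[0.0035,-0.263,0]], "angular": [[0,0,0],[0,0,0],[0,0,0],[0,0,0],[0,0,-0.079],[0,0,-0.158],[0,0,-0.237],[0,0,-0.316],[0,0,-0.395],[0,0,-0.474]]}}

```text
t: 15.9
eef_pos: [455.3, -190.1, 74.2]
ee_rot: [[0.723, 0.691, 0.0], [0.691, -0.723, 0.0], [0.0, 0.0, -1.0]]
wrist_force: [0.8, -0.5, -0.4]
gripper_width: 0.172
```

```bash
python3 - <<'E'
from h import *
s=snap('scene','s8');cover(s);np.savez('scene8.npz',**s)
plan([458,-193,0],92.2)
t=snap('top','t8');np.savez('top8.npz',**t)
i=t['color'][:,:,::-1]; cv2.imwrite('pics/t8z.png',cv2.resize(i[180:310,320:450],None,fx=4.6,fy=4.6,interpolation=2))
i=s['color'][:,:,::-1]; cv2.imwrite('pics/s8z.png',cv2.resize(i[220:350,260:420],None,fx=4.6,fy=4.6,interpolation=2))
E
```

```text
n pts 1969 933 normal [ 0.0086 -0.9632 -0.2686] angle from shut deg 105.5796926269486 [ 446.9848 -506.3697   93.1237] [ 395.6651 -517.7624   42.2373] [ 505.3332 -490.4384  139.8501]
t 15.95 pos [ 455.2402 -190.3519   74.2107] yaw 44.21043457349118 F [ 0.2876 -0.0117 -0.5319] w 0.17035394536740786
travel [0.0002 0.0051 0.0989] rows 1.781994254671218 ang [ 0.0001 -0.0001 -0.5332] rows 6.702453474376562
```

View pics/t8z.png

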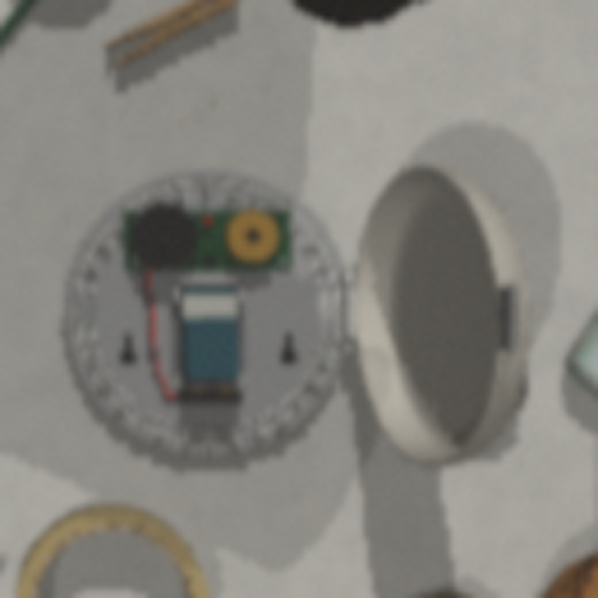

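View pics/s8z.png

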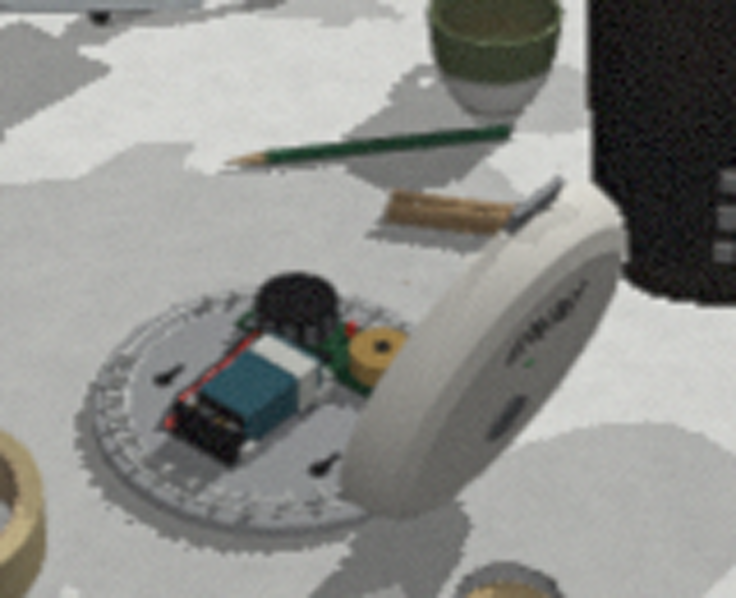

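```bash
python3 - <<'E'
from h import *
for n in ('top','scene'):
    s=dict(np.load(n+'8.npz'));P=pts(s);c=s['color'].astype(int)
    nets_=[]
    blue=(c[...,2]>c[...,0]+25)&(abs(P[...,0]-450)<50)&(abs(P[...,1]+388)<45)&(P[...,2]>21)&(P[...,2]<30)
    q=P[blue]; print(n,'blue',blue.sum(),q.mean(0),np.percentile(q,[2,98],axis=0))
    m=nets.look_for(n,'battery_center'); print([(d['location'],d['confidence']) for d in m][:2])
    for d in nets.cut_out(n,'battery_center')[:1]:
        k=d['mask'] ; q=P[k]; q=q[(q[:,2]>22)&(q[:,2]<30)]; print('mask',k.sum(),len(q),q.mean(0),np.percentile(q,[1,99],axis=0)); r=cv2.minAreaRect(q[:,:2].astype(np.float32)); print(r)
E
```

```text
top blue 96 [ 437.4163 -386.9982   25.8436] [[ 427.1359 -397.0891   22.4708]
 [ 447.6156 -376.7601   29.0224]]
[([443.5, -385.3, 23.9], 0.79)]
mask 248 232 [ 446.7414 -386.9993   25.8756] [[ 424.8511 -399.6222   22.2996]
 [ 467.6671 -374.3028   29.3442]]
((446.16925048828125, -387.0126953125), (43.02485275268555, 25.395736694335938), 0.1682114154100418)
scene blue 164 [ 437.5161 -390.8169   24.7525] [[ 423.2429 -402.5928   22.5847]
 [ 451.4131 -377.794    27.1295]]
[([439.7, -392.0, 24.5], 0.96)]
mask 406 273 [ 442.2894 -390.1213   24.7106] [[ 419.831  -402.691    22.3084]
 [ 465.9249 -376.456    27.5405]]
((440.6990661621094, -389.44610595703125), (27.934459686279297, 50.50244903564453), 89.47535705566406)
```

>>> {"fn": "step_arm", "kwargs": {"travel": [[0,0.005,0.01],[0,0.005,0.02],[0,0.005,0.03],[0,0.005,0.04],[0,0.005,0.05],[0,0.005,0.06],[0,0.005,0.08],[0,0.005,0.1],[0,0.005,0.1],[0,0.005,0.1]], "angular": [[0,0,-0.079],[0,0,-0.158],[0,0,-0.237],[0,0,-0.316],[0,0,-0.395],[0,0,-0.474],[0,0,-0.5332],[0,0,-0.5332],[0,0,-0.5332],[0,0,-0.5332]]}}

```text
t: 17.03
eef_pos: [457.4, -194.1, -1.5]
ee_rot: [[-0.019, 1.0, -0.002], [1.0, 0.019, 0.001], [0.001, -0.002, -1.0]]
wrist_force: [0.5, -0.2, -1.3]
gripper_width: 0.168
```

```bash
python3 - <<'E'
from h import *
plan([458,-193,-29],92.2)
E
```

```text
t 17.03 pos [ 457.357  -194.0555   -1.4682] yaw 91.11418611738277 F [ 0.5085 -0.1932 -1.2598] w 0.16788220942156357
travel [0.0014 0.0009 0.0367] rows 0.6608998735865437 ang [-0.0011 -0.0005 -0.0121] rows 0.15238093279494808
```

>>> {"fn": "step_arm", "kwargs": {"travel": [[0,0,0.015],[0,0,0.025],[0,0,0.032],[0,0,0.036],[0,0,0.0365],[0,0,0.0365]], "angular": [[0,0,-0.01],[0,0,-0.01],[0,0,-0.01],[0,0,-0.01],[0,0,-0.01],[0,0,-0.01]]}}

```text
t: 17.53
eef_pos: [457.9, -194.3, -28.6]
ee_rot: [[-0.037, 0.999, -0.0], [0.999, 0.037, 0.0], [0.0, -0.0, -1.0]]
wrist_force: [0.6, -0.2, -0.7]
gripper_width: 0.17
```

```bash
python3 - <<'E'
from h import *
plan([458,-193,-29],92.2)
E
```

```text
t 17.53 pos [ 457.9099 -194.2541  -28.6039] yaw 92.14256414254329 F [ 0.5565 -0.2066 -0.7439] w 0.1702438607076524
travel [0.0017 0.0002 0.0005] rows 0.03161312643689108 ang [-0.0002 -0.0001 -0.0006] rows 0.008626842991965374
```

Within 0.3 mm of the worktop; release, then rise.

>>> {"fn": "step_arm", "kwargs": {"travel": [[0,0,0.0005],[0,0,0.0005],[0,0,0.0005],[0,0,0.0005],[0,0,0.0005]], "angular": [[0,0,0],[0,0,0],[0,0,0],[0,0,0],[0,0,0]], "jaw": 0.0}}

```text
t: 17.95
eef_pos: [458.1, -194.3, -28.7]
ee_rot: [[-0.038, 0.999, 0.0], [0.999, 0.038, -0.0], [-0.0, 0.0, -1.0]]
wrist_force: [-0.1, 0.5, 0.3]
gripper_width: 0.497
```

>>> {"fn": "step_arm", "kwargs": {"travel": [[0,0,-0.02],[0,0,-0.06],[0,0,-0.11],[0,0,-0.16],[0,0,-0.16],[0,0,-0.16]], "angular": [[0,0,0],[0,0,0],[0,0,0],[0,0,0],[0,0,0],[0,0,0]]}}

```text
t: 18.45
eef_pos: [459.8, -195.0, 93.5]
ee_rot: [[-0.038, 0.999, 0.005], [0.999, 0.038, -0.002], [-0.002, 0.005, -1.0]]
wrist_force: [0.5, 0.5, -0.3]
gripper_width: 0.497
```

```bash
python3 - <<'E'
from h import *
plan([444,-388.5,60],90.0)
s=snap('scene','s9');cover(s)
i=s['color'][:,:,::-1]; cv2.imwrite('pics/s9z.png',cv2.resize(i[150:340,190:380],None,fx=3.1,fy=3.1,interpolation=2))
E
```

```text
t 18.45 pos [ 459.7602 -195.0463   93.5357] yaw 92.15927759997764 F [ 0.5157  0.4607 -0.3213] w 0.4971726705525908
travel [-0.2569 -0.0309  0.0451] rows 4.723513134629089 ang [0.003  0.0013 0.024 ] rows 0.304359583453728
n pts 1944 934 normal [ 0.0025 -0.9605 -0.2784] angle from shut deg 106.16636168731306 [ 444.1923 -505.7318   90.5112] [ 393.9262 -518.8759   42.0679] [ 503.966  -490.8757  136.3942]
```

View pics/s9z.png

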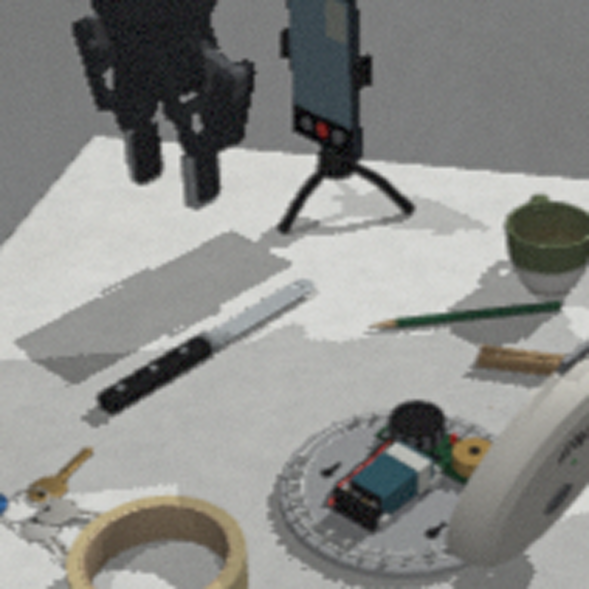

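>>> {"fn": "step_arm", "kwargs": {"travel": [[-0.03,-0.004,0],[-0.08,-0.01,0],[-0.13,-0.016,0.01],[-0.18,-0.022,0.02],[-0.23,-0.028,0.04],[-0.257,-0.031,0.045],[-0.257,-0.031,0.045],[-0.257,-0.031,0.045]], "angular": [[0,0,0.018],[0,0,0.018],[0,0,0.018],[0,0,0.018],[0,0,0.018],[0,0,0.018],[0,0,0.018],[0,0,0.018]]}}

```text
t: 19.17
eef_pos: [440.5, -387.6, 55.2]
ee_rot: [[-0.007, 1.0, -0.003], [1.0, 0.007, 0.003], [0.003, -0.003, -1.0]]
wrist_force: [0.1, 0.3, -0.9]
gripper_width: 0.5
```

```bash
python3 - <<'E'
from h import *
plan([444,-388.5,-23],90.6)
s=snap('scene','s10');P=pts(s)
i=s['color'][:,:,::-1]; cv2.imwrite('pics/s10z.png',cv2.resize(i[200:340,240:400],None,fx=4,fy=4,interpolation=2))
E
```

```text
t 19.17 pos [ 440.5292 -387.6298   55.1925] yaw 90.41712828423343 F [ 0.0951  0.2776 -0.8552] w 0.49975686313972023
travel [-0.0015  0.0049  0.1042] rows 1.8770821076870596 ang [-0.0018 -0.0017 -0.002 ] rows 0.03995443507376113
```

View pics/s10z.png

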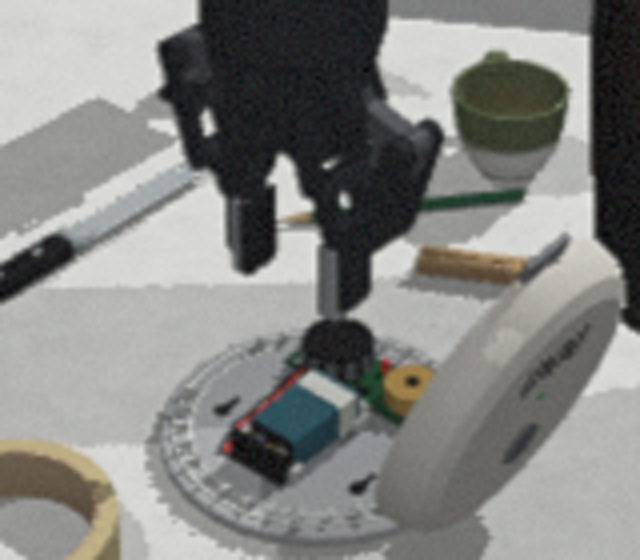

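>>> {"fn": "step_arm", "kwargs": {"travel": [[0,0.003,0.02],[0,0.003,0.04],[0,0.003,0.05],[0,0.003,0.05],[0,0.003,0.05]], "angular": [[0,0,0],[0,0,0],[0,0,0],[0,0,0],[0,0,0]]}}

```text
t: 19.63
eef_pos: [444.2, -386.6, 19.8]
ee_rot: [[-0.01, 1.0, -0.001], [1.0, 0.01, 0.001], [0.001, -0.001, -1.0]]
wrist_force: [0.2, -0.3, -0.3]
gripper_width: 0.5
```

```bash
python3 - <<'E'
from h import *
plan([444,-388.5,-23],90.6)
E
```

```text
t 19.63 pos [ 444.1929 -386.6457   19.7644] yaw 90.59695924769126 F [ 0.2143 -0.2982 -0.293 ] w 0.5001936687066129
travel [-0.0025 -0.0002  0.057 ] rows 1.0264990618113026 ang [-0.0006 -0.0006 -0.    ] rows 0.010730619182249762
```

>>> {"fn": "step_arm", "kwargs": {"travel": [[-0.0025,0,0.02],[-0.0025,0,0.037],[-0.0025,0,0.05],[-0.0025,0,0.0565],[-0.0025,0,0.0565],[-0.0025,0,0.0565]], "angular": [[0,0,0],[0,0,0],[0,0,0],[0,0,0],[0,0,0],[0,0,0]]}}

```text
t: 20.13
eef_pos: [444.2, -389.5, -22.6]
ee_rot: [[-0.009, 1.0, -0.0], [1.0, 0.009, 0.0], [0.0, -0.0, -1.0]]
wrist_force: [-0.2, 1.2, 0.7]
gripper_width: 0.498
```

```bash
python3 - <<'E'
from h import *
plan([444,-388.5,-23],90.6)
s=snap('scene','s11')
i=s['color'][:,:,::-1]; cv2.imwrite('pics/s11z.png',cv2.resize(i[200:340,240:400],None,fx=4,fy=4,interpolation=2))
E
```

```text
t 20.13 pos [ 444.231  -389.4574  -22.5784] yaw 90.54161009278273 F [-0.2442  1.1774  0.6597] w 0.49757390883358915
travel [ 0.0013 -0.0003  0.0006] rows 0.02569155615111737 ang [-0.0003 -0.0003 -0.0006] rows 0.009692874838901421
```

View pics/s11z.png

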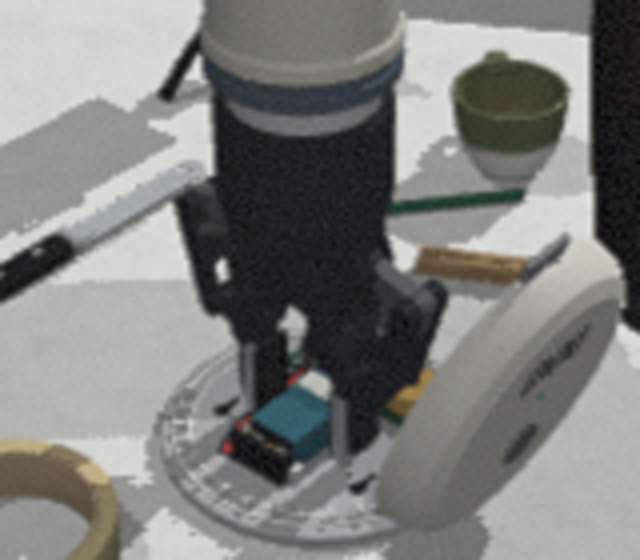

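>>> {"fn": "step_arm", "kwargs": {"travel": [[0,0,0],[0,0,0],[0,0,0],[0,0,0],[0,0,0]], "angular": [[0,0,0],[0,0,0],[0,0,0],[0,0,0],[0,0,0]], "jaw": -1, "force": 45}}

```text
t: 20.6
eef_pos: [444.5, -389.3, -21.7]
ee_rot: [[-0.009, 1.0, 0.0], [1.0, 0.009, 0.0], [0.0, 0.0, -1.0]]
wrist_force: [0.3, 3.9, 5.4]
gripper_width: 0.295
```

```bash
python3 - <<'E'
from h import *
plan([444,-388.5,100],90.6)
E
```

```text
t 20.6 pos [ 444.5392 -389.3115  -21.6501] yaw 90.52541199646302 F [0.3385 3.9472 5.3974] w 0.29536604521854354
travel [ 0.0011 -0.0007 -0.1622] rows 2.917362444929037 ang [ 0.0002 -0.0002 -0.0008] rows 0.011137036897677557
```

>>> {"fn": "step_arm", "kwargs": {"travel": [[0,0,-0.01],[0,0,-0.025],[0,0,-0.045],[0,0,-0.075],[0,0,-0.11],[0,0,-0.15],[0,0,-0.2],[0,0,-0.2],[0,0,-0.2]], "angular": [[0,0,0],[0,0,0],[0,0,0],[0,0,0],[0,0,0],[0,0,0],[0,0,0],[0,0,0],[0,0,0]]}}

```text
t: 21.35
eef_pos: [445.9, -391.2, 131.2]
ee_rot: [[-0.009, 1.0, 0.005], [1.0, 0.009, -0.004], [-0.004, 0.005, -1.0]]
wrist_force: [0.6, 0.1, -0.5]
gripper_width: 0.297
```

```bash
python3 - <<'E'
from h import *
plan([444,-388.5,160],0.6)
s=snap('scene','s12');t=snap('top','t12');cover(s);np.savez('scene12.npz',**s);np.savez('top12.npz',**t)
P=pts(s);c=s['color'].astype(int)
blue=(c[...,2]>c[...,0]+20)&(abs(P[...,0]-450)<60)&(abs(P[...,1]+388)<45)&(P[...,2]>120)
q=P[blue]; print(blue.sum(),q.mean(0),np.percentile(q,[2,98],axis=0))
i=s['color'][:,:,::-1]; cv2.imwrite('pics/s12z.png',cv2.resize(i[130:340,200:400],None,fx=2.9,fy=2.8,interpolation=2))
E
```

```text
t 21.35 pos [ 445.8732 -391.1809  131.228 ] yaw 90.53681638072064 F [ 0.5522  0.095  -0.5382] w 0.297060423831391
travel [ 0.0034 -0.0023 -0.0384] rows 0.6944203349999498 ang [ 0.0045 -0.0001  0.9993] rows 12.561167596248728
n pts 1982 946 normal [-0.0071 -0.9609 -0.2768] angle from shut deg 106.07065179190042 [ 441.1049 -505.6973   90.8557] [ 392.098  -518.2038   40.3182] [ 504.2417 -490.4453  136.1096]
174 [ 434.895  -395.2242  181.7218] [[ 423.487  -427.9587  164.4903]
 [ 453.5966 -379.3227  359.7068]]
```

View pics/s12z.png

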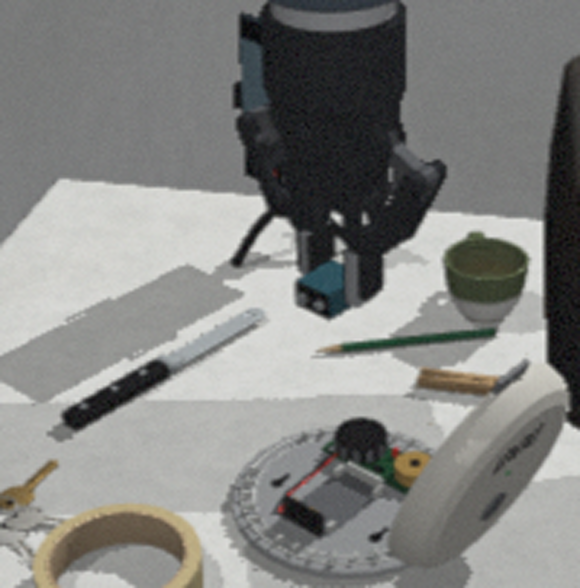

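```bash
python3 - <<'E'
from h import *
for n in ('scene','top'):
    s=dict(np.load(n+'1.npz'));P=pts(s);E=np.array(s['extrinsics'])
    m=(P[...,0]>635)&(P[...,0]<690)&(P[...,1]>-185)&(P[...,1]<-70)&(P[...,2]>80)&(P[...,2]<240)
    q=P[m]; k=np.load(f'm_{n}_lens.npy')
    # plane fit on front
    r=P[m&(cv2.erode(m.astype(np.uint8),np.ones((3,3)))>0)]
    for _ in range(8):
        nn=np.linalg.svd(r-r.mean(0))[2][2]; d=(r-r.mean(0))@nn; r=r[abs(d)<max(2*d.std(),1.5)]
    nn*=np.sign(-nn[0]); c0=r.mean(0); print(n,m.sum(),'n',nn,c0,len(r), 'yaw',np.degrees(np.arctan2(-nn[1],-nn[0])))
    # horizontal coordinate along phone, z profile
    a=np.array([-nn[1],nn[0],0]);a/=np.linalg.norm(a)
    q=P[m]; dd=(q-c0)@nn; q=q[abs(dd)<4]; u=(q-c0)@a
    for z0,z1 in ((95,110),(110,125),(160,175),(175,190),(185,200)):
        w=(q[:,2]>z0)&(q[:,2]<z1)
        if w.sum()>10:
            lo,hi=np.percentile(u[w],[2,98]); print(z0,z1,w.sum(),'width',hi-lo,'mid y',(c0+a*(lo+hi)/2)[1], 'z max')
    print('zmax',np.percentile(q[:,2],[97,99,100]),'zmin',q[:,2].min())
    if n=='scene':
        g=s['color'].astype(int).sum(-1); sub=g[137:150,284:304]; print(sub)
        np.savez('pl.npz',n=nn,c=c0)
E
```

```text
scene 1224 n [-0.9989  0.047  -0.002 ] [ 659.0399 -130.0128  143.5538] 820 yaw -2.6952887007936193
95 110 122 width 65.41396489428213 mid y -128.7715866083718 z max
110 125 143 width 79.34344223864949 mid y -127.15429157560865 z max
160 175 140 width 69.10299855416284 mid y -127.66653316700952 z max
175 190 139 width 67.42988726424967 mid y -128.21562511981097 z max
185 200 141 width 67.25544837222063 mid y -128.03965363355243 z max
zmax [199.6653 201.678  203.0565] zmin 80.09085392937322
[[ 74  76 104 106 118 131 155 151 169 306 337 362 355 358 368 349 357 360
  362 356]
 [ 32  70  56  66  85 107 112 109 140 164 182 305 340 331 352 358 356 352
  359 355]
 [ 31  32  39  46  65  44  39 104  85 126 121 154 159 180 307 336 336 354
  365 359]
 [ 54  39  46  82  60  54  23  28  33  82  79  77 107 122 164 180 178 304
  332 334]
 [ 67  46  32  34  29  29  52  86  64  47  67  31  78  91 110 132 145 168
  170 185]
 [ 38  30  26  48  57  43  83 165 155  75  29  32  50  70  52  80 114 123
  125 134]
 [ 77  53  32  32  51  71 104 204 194  93  25  67  32  46  24  60  46  85
   87 108]
 [173 132 1
[... 281 characters left out ...]
 135 114  61  70  57  23  25  70  42
   97  86]
 [205 190 197 201 195 201 200 193 210 193 191 197 143  74  92  71  53  60
   58  97]
 [202 208 210 193 193 209 201 205 202 205 207 217 213 190 174 148  92  86
   61  85]]
top 651 n [-0.999   0.0453  0.0038] [ 659.3826 -126.4692  156.5315] 392 yaw -2.594767573004488
95 110 39 width 62.3237203913407 mid y -124.934851738757 z max
110 125 55 width 75.71908236393548 mid y -124.27726764097385 z max
160 175 58 width 65.23473754498553 mid y -126.38442973226424 z max
175 190 63 width 66.73666517959087 mid y -125.34608448011431 z max
185 200 75 width 63.79233801834812 mid y -126.4506658840879 z max
zmax [203.6816 205.2049 206.3673] zmin 80.14248761164151
```

```bash
python3 - <<'E'
from h import *
s=dict(np.load('scene1.npz'));E=np.array(s['extrinsics']);d=np.load('pl.npz')
r=E[:3,:3]@np.array([(291.45-s['cx'])/s['fx'],(142.95-s['cy'])/s['fy'],1]);o=E[:3,3]
print(o+r*((d['c']-o)@d['n'])/(r@d['n']))
# in top: brightest spot? 
t=dict(np.load('top1.npz'));E=np.array(t['extrinsics'])
for p in ([659.5,-127,193],[659.5,-127,203]):
    q=E[:3,:3].T@(np.array(p)-E[:3,3]);u,v=t['fx']*q[0]/q[2]+t['cx'],t['fy']*q[1]/q[2]+t['cy'];print(u,v)
u,v=int(u),int(v); g=t['color'].astype(int).sum(-1); print(g[v-4:v+10,u-10:u+11])
E
```

```text
[ 659.1247 -126.1458  191.0076]
238.2853873073245 140.7990133604662
237.21550830890345 139.59902561465125
[[365 368 368 374 386 393 395 398 407 429 440 443 444 451 451 450 448 448
  448 451 455]
 [248 251 247 259 276 285 285 286 301 329 339 343 348 354 358 359 358 354
  358 371 375]
 [165 165 164 171 182 185 185 192 197 208 215 214 218 231 233 236 232 231
  239 252 255]
 [133 128 136 139 144 139 147 146 140 153 145 150 153 161 165 169 167 161
  168 173 177]
 [120 117 118 119 126 127 126 128 131 128 134 133 134 135 135 137 141 138
  142 141 143]
 [107 103 104 108 108 111 107 115 111 122 128 117 118 114 122 122 121 120
  126 131 128]
 [110 109 116 112 113 114 105 111 119 131 141 125 114 109 108 114 113 113
  117 116 118]
 [129 129 128 131 134 133 121 126 135 140 142 131 117 120 123 118 118 118
  116 126 122]
 [144 140 142 143 147 142 136 137 135 140 143 139 141 139 135 137 142 141
  143 146 145]
 [141 145 150 143 144 143 145 145 147 148 148 148 144 144 145 150 158 149
  157 162 167]
 [142 143 142 144 146 149 149 148 144 146 143 146 151 145 147 150 154 154
  162 164 168]
 [155 144 142 147 148 148 146 145 148 147 146 148 145 149 149 149 152 148
  160 159 159]
 [217 189 155 147 146 145 145 144 147 149 150 148 151 152 142 146 152 153
  149 152 153]
 [326 285 207 155 146 147 143 152 148 146 149 147 148 149 155 149 151 150
  148 147 156]]
```

>>> {"fn": "step_arm", "kwargs": {"travel": [[0.03,0.01,-0.01],[0.07,0.02,-0.02],[0.11,0.03,-0.03],[0.15,0.04,-0.035],[0.19,0.05,-0.035],[0.23,0.06,-0.035],[0.27,0.07,-0.035],[0.31,0.075,-0.035],[0.335,0.075,-0.035],[0.35,0.075,-0.035]], "angular": [[0,0,0.078],[0,0,0.156],[0,0,0.234],[0,0,0.312],[0,0,0.39],[0,0,0.468],[0,0,0.546],[0,0,0.624],[0,0,0.702],[0,0,0.78]]}}

```text
t: 22.28
eef_pos: [497.0, -124.2, 152.4]
ee_rot: [[0.939, 0.343, -0.003], [0.343, -0.939, 0.001], [-0.002, -0.002, -1.0]]
wrist_force: [0.3, 0.6, -0.7]
gripper_width: 0.295
```

>>> {"fn": "step_arm", "kwargs": {"travel": [[0,0,0],[0,0,0],[0,0,0],[0,0,0],[0,0,0],[0,0,0],[0,0,0],[0,0,0],[0,0,0],[0,0,0]], "angular": [[0,0,0.078],[0,0,0.156],[0,0,0.234],[0,0,0.312],[0,0,0.39],[0,0,0.468],[0,0,0.546],[0,0,0.624],[0,0,0.702],[0,0,0.78]]}}

```text
t: 23.12
eef_pos: [497.0, -126.4, 152.4]
ee_rot: [[0.64, -0.768, -0.003], [-0.768, -0.64, 0.001], [-0.002, 0.002, -1.0]]
wrist_force: [-0.8, -0.1, -1.1]
gripper_width: 0.298
```

```bash
python3 - <<'E'
from h import *
plan([514,-119,153.9],-92.65)
print(status.get_state()['joint_positions'])
E
```

```text
t 23.12 pos [ 497.0026 -126.377   152.369 ] yaw -50.20555125462426 F [-0.7888 -0.1407 -1.0988] w 0.29769397640969864
travel [ 0.0069 -0.0237 -0.0021] rows 0.4458604165765367 ang [0.0016 0.001  0.4716] rows 5.928055439757174
[-0.2519  0.2334  1.914  -0.0001  0.9971  0.6244]
```

>>> {"fn": "step_arm", "kwargs": {"travel": [[0.003,-0.01,-0.001],[0.0069,-0.0237,-0.0021],[0.0069,-0.0237,-0.0021],[0.0069,-0.0237,-0.0021],[0.0069,-0.0237,-0.0021],[0.0069,-0.0237,-0.0021],[0.0069,-0.0237,-0.0021],[0.0069,-0.0237,-0.0021],[0.0069,-0.0237,-0.0021]], "angular": [[0,0,0.078],[0,0,0.156],[0.001,0.001,0.234],[0.0016,0.001,0.312],[0.0016,0.001,0.39],[0.0016,0.001,0.4716],[0.0016,0.001,0.4716],[0.0016,0.001,0.4716],[0.0016,0.001,0.4716]]}}

```text
t: 23.87
eef_pos: [514.5, -119.0, 154.7]
ee_rot: [[-0.036, -0.999, 0.001], [-0.999, 0.036, -0.0], [0.0, -0.001, -1.0]]
wrist_force: [-0.9, 0.7, -0.4]
gripper_width: 0.299
```

```bash
python3 - <<'E'
from h import *
plan([514,-119,153.9],-92.65); print(status.get_state()['ee_rot'])
s=snap('scene','s13');t=snap('top','t13');np.savez('scene13.npz',**s);np.savez('top13.npz',**t)
for n,x in (('scene',s),('top',t)):
    P=pts(x)
    m=nets.cut_out(n,'battery_center'); print(n,[(d['confidence'],d['mask'].sum()) for d in m])
    for d in m[:1]:
        q=P[d['mask']]; q=q[(abs(q[:,0]-515)<50)&(abs(q[:,1]+119)<40)]; print(np.percentile(q,[1,50,99],axis=0))
i=s['color'][:,:,::-1]; cv2.imwrite('pics/s13z.png',cv2.resize(i[110:240,210:350],None,fx=4.5,fy=4.5,interpolation=2))
i=t['color'][:,:,::-1]; cv2.imwrite('pics/t13z.png',cv2.resize(i[110:270,180:340],None,fx=3.7,fy=3.7,interpolation=2))
E
```

```text
t 23.87 pos [ 514.5258 -119.0188  154.6984] yaw -92.06847006247264 F [-0.906   0.6532 -0.4407] w 0.29949669975082893
travel [-0.      0.0007  0.0011] rows 0.02293096217316834 ang [-0.0009 -0.0002  0.0065] rows 0.08207152187268503
[[-0.0361 -0.9993  0.0014]
 [-0.9993  0.0361 -0.0003]
 [ 0.0003 -0.0014 -1.    ]]
scene [(0.5, np.int64(141))]
[[ 491.7242 -134.6999  185.6402]
 [ 496.6762 -126.3471  196.1343]
 [ 539.1975 -108.0195  202.2928]]
top [(0.38, np.int64(468))]Traceback (most recent call last):
  File "<stdin>", line 8, in <module>
    return _quantile_unchecked(
        a, q, axis, out, overwrite_input, method, keepdims, weights)
    return _ureduce(a,
                    func=_quantile_ureduce_func,
    ...<5 lines>...
                    overwrite_input=overwrite_input,
                    method=method)
    r = func(a, **kwargs)
    result = _quantile(arr,
                       quantiles=q,
    ...<2 lines>...
                       out=out,
                       weights=wgt)
    slices_having_nans = np.isnan(arr[-1, ...])
                                  ~~~^^^^^^^^^
IndexError: index -1 is out of bounds for axis 0 with size 0
```

```bash
python3 - <<'E'
from h import *
s=cv2.imread('pics/s13.png');t=cv2.imread('pics/t13.png')
cv2.imwrite('pics/s13z.png',cv2.resize(s[110:240,210:350],None,fx=4.5,fy=4.5,interpolation=2))
cv2.imwrite('pics/t13z.png',cv2.resize(t[110:270,180:340],None,fx=3.7,fy=3.7,interpolation=2))
P=pts(dict(np.load('scene13.npz')))
for a in range(196,214,2): print(a,[np.round(P[a,u]).astype(int).tolist() for u in range(240,296,6)])
E
```

```text
196 [[654, 66, -4], [658, 47, 1], [670, 38, -1], [678, 23, 1], [690, 13, 0], [695, -4, 4], [704, -17, 5], [712, -31, 6], [721, -44, 7], [660, -127, 59]]
198 [[643, 53, -1], [652, 40, 0], [664, 31, -2], [673, 18, -1], [682, 5, 0], [694, -5, -2], [705, -16, -2], [710, -33, 2], [722, -43, 0], [663, -124, 52]]
200 [[635, 44, 0], [645, 32, -1], [653, 19, 1], [667, 11, -2], [677, -1, -2], [684, -15, 0], [695, -26, -1], [705, -38, 0], [714, -50, 0], [660, -126, 48]]
202 [[629, 37, -2], [638, 24, -1], [649, 13, -1], [659, 2, -1], [668, -10, -1], [677, -22, 0], [688, -34, 0], [697, -46, 0], [708, -56, -1], [660, -127, 43]]
204 [[620, 26, 0], [633, 18, -2], [640, 4, 0], [653, -5, -2], [661, -18, -1], [673, -27, -2], [679, -42, 0], [690, -53, 0], [698, -66, 1], [658, -128, 39]]
206 [[613, 18, 1], [624, 8, 0], [634, -3, -1], [644, -14, -1], [654, -25, -1], [666, -34, -3], [674, -48, -1], [682, -61, 0], [694, -70, -2], [654, -132, 37]]
208 [[606, 9, 1], [617, 0, -1], [626, -12, 0], [636, -23, 0], [648, -32, -2], [659, -42, -3], [666, -57, 0], [677, -66, -1], [686, -78, -1], [693, -92, 1]]
210 [[602, 5, -1], [610, -8, -1], [621, -18, -2], [627, -33, 2], [639, -42, 0], [648, -53, 0], [661, -62, -2], [669, -75, -1], [638, -128, 31], [688, -97, -1]]
212 [[593, -5, 0], [606, -13, -2], [613, -27, 0], [621, -40, 1], [634, -48, -1], [640, -62, 1], [651, -72, 0], [662, -81, -1], [638, -128, 26], [682, -103, -1]]
```

View pics/s13z.png

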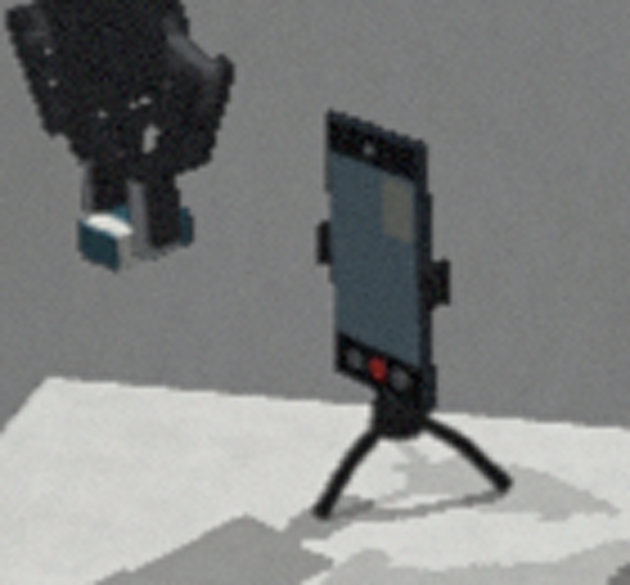

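View pics/t13z.png

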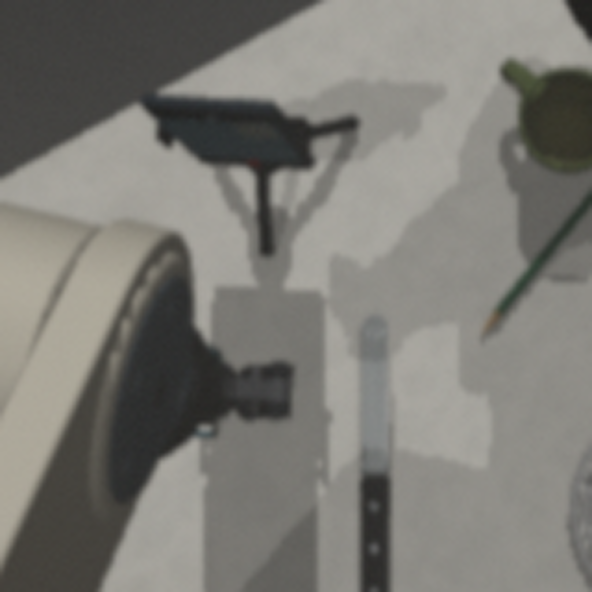

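```bash
python3 - <<'E'
from h import *
s=dict(np.load('scene13.npz'));P=pts(s);c=s['color'].astype(int)
for v in range(150,172):
    print(v,[(u,*np.round(P[v,u]).astype(int).tolist()) if P[v,u,0]<600 else '-' for u in range(226,256,3)])
E
```

```text
150 ['-', (229, 504, -105, 217), (232, 511, -106, 215), (235, 517, -108, 214), (238, 505, -132, 224), (241, 508, -138, 225), (244, 507, -148, 227), (247, 519, -143, 222), '-', '-']
151 ['-', (229, 506, -103, 214), (232, 510, -106, 213), (235, 519, -105, 210), (238, 505, -133, 222), (241, 507, -139, 223), (244, 510, -145, 224), (247, 514, -148, 223), '-', '-']
152 ['-', (229, 505, -103, 212), (232, 509, -108, 212), (235, 515, -109, 210), (238, 504, -133, 220), (241, 506, -140, 222), (244, 509, -145, 222), (247, 516, -146, 220), '-', '-']
153 ['-', (229, 503, -105, 211), (232, 510, -106, 209), (235, 517, -106, 207), (238, 504, -133, 218), (241, 507, -139, 219), (244, 509, -145, 220), (247, 518, -144, 217), '-', '-']
154 ['-', (229, 504, -104, 208), (232, 508, -108, 208), (235, 515, -108, 206), (238, 503, -134, 217), (241, 507, -138, 216), (244, 510, -144, 217), (247, 516, -146, 216), '-', '-']
155 ['-', (229, 504, -104, 206), (232, 509, -107, 205), (235, 516, -107, 203), (238, 503, -133, 214), (241, 507, -138, 215), (244, 507, -147, 217), (247, 517, -145, 213), '-', '-']
156 ['-', (229
[... 1911 characters left out ...]
, -145, 195), (247, 519, -139, 189), '-', '-']
166 ['-', (229, 494, -113, 188), (232, 494, -123, 191), (235, 495, -131, 193), (238, 500, -134, 192), (241, 503, -139, 192), (244, 511, -139, 190), '-', '-', '-']
167 ['-', (229, 494, -112, 185), (232, 493, -124, 189), (235, 495, -131, 191), (238, 502, -131, 188), (241, 503, -140, 190), (244, 512, -138, 187), '-', '-', '-']
168 ['-', '-', (232, 492, -125, 188), (235, 496, -129, 187), (238, 501, -132, 186), '-', '-', '-', '-', '-']
169 ['-', '-', '-', (235, 494, -132, 187), (238, 503, -130, 183), '-', '-', '-', '-', '-']
170 ['-', '-', '-', (235, 493, -132, 185), '-', '-', '-', '-', '-', '-']
171 ['-', '-', '-', '-', '-', '-', '-', '-', '-', '-']
```

```bash
python3 - <<'E'
from h import *
plan([512.6,-119.2,153.9],-92.65); print(status.get_state()['qvel'])
E
```

```text
t 24.07 pos [ 514.959  -119.1181  155.2741] yaw -92.2144071056438 F [-0.0458  0.0274 -1.0716] w 0.29881660225821677
travel [0.0002 0.0031 0.0018] rows 0.0654974156535217 ang [-0.0017 -0.0003  0.0048] rows 0.06447574548625196
[ 0.0006 -0.0037 -0.0013  0.0005  0.0011  0.0083]
```

>>> {"fn": "step_arm", "kwargs": {"travel": [[0,0.0015,0.0008],[0,0.003,0.0015],[0,0.003,0.0015],[0,0.003,0.0015],[0,0.003,0.0015],[0,0.003,0.0015],[0,0.003,0.0015],[0,0.003,0.0015]], "angular": [[0,0,0.005],[-0.0012,0,0.005],[-0.0012,0,0.005],[-0.0012,0,0.005],[-0.0012,0,0.005],[-0.0012,0,0.005],[-0.0012,0,0.005],[-0.0012,0,0.005]]}}

```text
t: 24.73
eef_pos: [512.8, -119.0, 154.3]
ee_rot: [[-0.048, -0.999, 0.001], [-0.999, 0.048, -0.001], [0.001, -0.001, -1.0]]
wrist_force: [0.3, 0.4, -0.1]
gripper_width: 0.299
```

```bash
python3 - <<'E'
from h import *
plan([512.6,-119.2,153.9],-92.65); print(status.get_state()['ee_rot'])
s=snap('scene','s14');cover(s);P=pts(s)
m=(abs(P[...,0]-512)<35)&(abs(P[...,1]+120)<25)&(P[...,2]>175)&(P[...,2]<204)&(np.arange(640)[None]<237)
q=P[m]; b=q[(q[:,2]<196)&(q[:,1]<-110)]; print('back face',b.mean(0),len(b)); tp=q[(q[:,2]>198)]; print('top z',np.median(tp[:,2]))
m=(P[...,0]>635)&(P[...,0]<690)&(P[...,1]>-185)&(P[...,1]<-70)&(P[...,2]>80)&(P[...,2]<240); print('phone',P[m].mean(0))
m=(P[...,0]>380)&(P[...,0]<580)&(abs(P[...,1]+193)<20)&(P[...,2]>5)&(P[...,2]<16); print('knife',P[m].mean(0),P[m].min(0),P[m].max(0))
print(status.get_state()['t'])
E
```

```text
t 24.73 pos [ 512.8341 -119.0321  154.2764] yaw -92.75161629863037 F [ 0.2538  0.3723 -0.1166] w 0.29864266303120607
travel [0.0002 0.0003 0.0005] rows 0.01136653596635957 ang [-0.0006 -0.0003 -0.0011] rows 0.01677829945837241
[[-0.048  -0.9988  0.001 ]
 [-0.9988  0.048  -0.0006]
 [ 0.0005 -0.001  -1.    ]]
n pts 1958 954 normal [-0.0031 -0.9608 -0.2774] angle from shut deg 106.10504974132445 [ 443.1552 -505.876    91.8372] [ 392.9385 -518.0997   42.2062] [ 504.1512 -490.1317  137.2859]
back face [ 492.7923 -123.4732  190.0088] 55
top z 200.78849613194654
phone [ 659.5996 -131.1554  143.5375]
knife [ 465.018  -197.285     8.7226] [ 386.4116 -207.0759    5.0271] [ 575.7354 -185.1715   13.8047]
24.7833
```

View pics/s14.png

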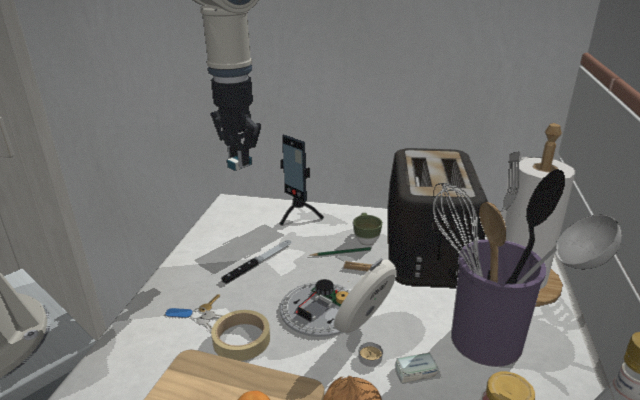

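```bash
python3 - <<'E'
from h import *
print(order.job_done()); st=status.get_state(); print(st['t'],st['eef_pos'],st['gripper_width'])
E
```

```text
the job is handed in; nothing more can be done
None
the job is handed in; nothing more can be done
```

I prised the alarm cover open with the knife blade and swung it back past upright. I then laid the knife flat on the worktop where it had first lain and lifted the battery out. I turned the battery half round so its terminals face the lens, and handed the job in at about 25 s while still holding it there.

Last checks, from the final camera picture and arm readings:
- **Cover:** it stands at about 106° (1.85 rad) from shut.
- **Knife:** it lies flat on the worktop.
- **Battery height:** the centre is at about 192 to 193 mm. The lens measured 191 mm directly, and about 193 to 195 mm from the phone's top edge.
- **Centring and aim:** about 1 mm off centre by the picture taken before the last small shift. The battery's direction is within about 0.1° of the lens direction, taken from the arm's own reading.
- **Distance:** terminals to lens is about 118 to 120 mm.
- **Phone and other things:** no contact was felt. The phone measured in the same place as before, and nothing else looked moved in the picture.

Disagreements along the way:
- **Arm height reading:** the arm reported its fingertips about 33 mm lower than they really were, so my first grasp of the knife closed on nothing. I found the offset by touching the worktop with shut fingers (about 35 N) and corrected for it from then on.
- **Cameras:** the two cameras differed by 2 to 4 mm sideways, so I averaged them.
- **Top camera:** in the final pose the arm hid the battery from it, so the last battery check comes from the scene camera only.

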